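# Set the wood-group dial and scan a glue seam

## Robot

A 6-joint arm with a two-finger parallel gripper is mounted at the origin on the work surface. World frame = base frame: x ahead of the robot, y to its left, z up, the work surface at z = 0. Lengths are in m, angles in degrees, forces in N, time in s.
With the tool pointing down it reaches from about 0.4 to 0.825 m from the base axis. Payload 7 kg.
Tool frame: the origin (TCP) lies at the very end of the fingers, on their centre line; the grasp point (between the pads) lies 19 mm behind it; z points along the fingers, y is the direction in which the jaws open and shut (so a half turn about z gives the same grasp; the last joint's range is limited). The gripper opens to 88 mm and grips with 3 to 60 N. Pads are 19 mm wide; open, the fingers measure 130 mm over their backs; the gripper's body (78 mm by 193 mm) begins 47 mm behind the grasp point.
Start: joints at [93.742, 20.546, 0.682, 0, -70.136, -16.507], TCP at [0.149, 0.658, 0.227] pointing down, gripper open.
Joint ranges: [-176.03, 176.03], [-82.01, 121.73], [-58.28, 71.71], [-173.87, 95.51], [-174.79, -0.11], [-173.66, 173.66]. Speed limits (degrees/s): [136.94, 136.94, 172.46, 180, 180, 180].

## Interface

Orientations are given as [roll, pitch, yaw] about the fixed x, y, z axes, in that order (R = Rz(yaw) Ry(pitch) Rx(roll)).
In Python, from plant import ctrl gives the robot as it stands.
- The arm moves only by the tool move_arm, never from a script. Its argument "increments" is a list of rows, each a list of 2 entries, a list of its own where there are three numbers: the shift along the world's x, y, z in mm, then the turn about the world's z in rad. A call has exactly 8 rows; each row shifts and turns the pose as measured when the row begins; what a row does not reach is not made up. A row lasts 1/10 s, in which the tool goes at most 50 mm and 8.59 degrees, less where a joint would pass 70% of its speed; a pose out of reach is approached as far as the arm can. A call with a gripper value outside its range is refused whole. "jaw" is the gripper command: -1 is shut, 1 is fully open, values between are in proportion, set as the call begins (left out, the last holds). The fingers move at their own pace and stop on an object; the grip force is fixed at half the most. Time passes only in rows, so rows that do not move let the fingers close, or fill a call up. It gives the time, the measured TCP pose, the force and the opening at its end, in the units of the state.
- ctrl.get_obs(): the state, without advancing time (a new reading comes with each control period).
- ctrl.snapshot(name): name is "scene" or "side" or "wrist"; returns a dict with "color" (400x640x3 uint8, red, green, blue), "fx", "fy", "cx", "cy" (pixels), "R" (3x3) and "t" (3): a world point X has camera coordinates R X + t. Camera axes: x right, y down, z forward; pixel columns grow to the right and rows downward; lengths in m; the calibration is good to about 2 mm. A picture is of the moment at which its call begins. There is no depth.
- ctrl.close_job(): hands the job in, once; it reports no verdict.
The state is a dict: "clock": time; "joint_pos": joint angles; "qvel": joint speeds; "tau": joint torques, N m; "tool_pos": TCP position; "orientation": TCP orientation; "force": force on the tool from outside, world axes, zero at the start; "moment": the same for the moment, N m; "opening": finger opening in m.
Only numpy, scipy, OpenCV 4.12 (cv2) and the standard library are available. Lean on these libraries where they do the work, as an engineer would, in place of code of your own. Each camera call takes 0.05 s, during which the arm holds its last target.

## Task

On the sloping bench meter, turn the dial anticlockwise right back to its end stop, then exactly four clicks clockwise, and let it go. Then take the hand sensor off its rest plate and, keeping its sole lightly pressed flat on the wood and its length along the seam all the way, slide it along the glue seam of the notched panel from the notched end to the other end. Stand it back upright in the middle of its rest plate, leaving the dial on the fourth click and everything else on the bench where it is.

Things in the scene. Friction and masses are not known exactly. Their poses are not given: they have to be found in the camera images.
- meter: bench meter, fixed: grey box 160 x 200 x 50 mm (up the slope, across, thick), its panel sloping 27 degrees from level and rising towards the body's +x, away from the robot; its top edge is 120 mm above the bench. Origin on the bench under the panel's middle; y level across. The dial is 18 mm down-slope of the middle; round it a ring (radius 37 mm) of white marks: a long bar at the end stop, then 8 pips clockwise
- selector_grip (a point): grip point of the dial, on its axis, 33 mm out from the panel. The dial: black disc, 50 mm diameter, top 9 mm off the panel, with an upright bar grip 46 mm long, 14 mm thick, top 46 mm off the panel (13 mm above this point). z points straight out of the panel along the turning axis, 27 degrees from vertical; x along the bar to its white pointer end; y across its thickness. Turns with the dial
- selector (a joint): angle of the dial (rad): 0 at the click at the anticlockwise end stop, growing clockwise as seen facing the panel; a click every 0.524 rad (30 degrees), resting positions 0 to 8 (4 is 2.094), solid stops 0.06 rad beyond the first and last. A spring ball pulls it into the nearest click when let go; passing a click takes about 0.15 N m. Starts at click 1, 2 or 3
- sensor_mid (a point): centre of the hand sensor's housing, 43 mm above its underside: an upright grey block 62 mm long (x), 34 wide (y), 76 high in all with its black cap, about 0.25 kg; z up. Held across the 34 mm width. The housing spans 25 mm above and 25 below the point; below hangs the sprung steel sole, 60 x 32 x 10 mm
- sole (a joint): how far the sensor's sprung steel sole is pushed up (m): 0 hanging free, 0.006 bottomed. It starts to give at about 3.6 N and needs about 8.4 N to bottom; half pressed is right
- rest: the sensor's rest plate, fixed: a dark flat steel plate 110 (x) x 80 (y) x 8 mm; origin at the centre of its underside. The sensor stands on its middle at the start, its length along the plate's x
- panel: glued wooden panel, fixed flat on the bench: 240 mm long (x) x 119 wide (y) x 30 thick, two strips, one light, one darker, meeting in the seam along the middle (y = 0). At its -x end a half-lap notch 35 mm long over the full width is only 14 mm high; the full height runs from x = -85 to +120 mm. Origin at the centre of the underside
- seam_start (a point): where the sensor's middle starts its stroke, on the panel's top on the seam, 40 mm from the step of the notch; x points along the seam away from the notch
- seam_mid (a point): middle of the stroke on the seam, on the panel's top; x along the seam away from the notch, z up
- seam_end (a point): where the sensor's middle ends its stroke, on the panel's top on the seam, 40 mm from the plain end and 125 mm from the start point
- screw_jar: bystander: glass jar, 60 mm across, 75 mm high; origin under its centre
- offcut: bystander: stepped wooden offcut 110 x 45 x 44 mm; origin under its centre
- hammer: bystander: hammer lying to the right of the work
- driver: bystander: screwdriver lying near the robot
- glue: bystander: white bottle 60 mm across, 150 mm high; origin under its centre
- mug: bystander: white mug 80 mm across, 90 mm high; origin under its centre
Things that resemble listed ones, but are neither listed nor needed, are in the scene too. Of the things that look like the part that bears sensor_mid, the largest one is meant. Several things have the shape of the rest; the one meant has the colours described above.

How it is judged:
By the outcome, as a careful person would: the job done as asked, in the order asked, and still so for the second after the job is handed in, with the robot touching nothing.
It also fails if it takes over 72 s, if anything falls off the work surface, if the arm or the gripper's body presses on something with over 40 N, if the wrist force passes 120 N, or if a joint passes its speed limit or range.

## Working session

There is one attempt and no reset: what is moved stays moved. The work goes in short steps, Python scripts to look and compute and a tool call to move; the robot and the scene stay as the last step left them, time stands still between calls to the robot, and variables do not carry over. Pictures are saved under pics/ and viewed, and the job is handed in when it is done.

Besides the shell and the picture viewer there is one more tool, called after "Emit:" as name(argument=value, ...), one argument or row to a line, values as JSON. move_arm: Moves the arm, as the interface text tells. Its arguments: {"type":"object","properties":{"increments":{"type":"array","items":{"type":"array"}},"jaw":{"type":"number"}},"required":["increments"]}

```bash
ls; mkdir -p pics; python3 - <<'E'
from plant import ctrl
import cv2
print(ctrl.get_obs())
for n in ["scene","side","wrist"]:
    s=ctrl.snapshot(n); cv2.imwrite(f"pics/{n}0.png",s["color"][:,:,::-1])
    print(n,s["fx"],s["fy"],s["cx"],s["cy"],s["R"],s["t"])
E
```

```text
pics
{'clock': 0.0, 'joint_pos': array([ 9.37420307e+01,  2.05911546e+01,  6.33831386e-01, -2.06428432e-02,
       -7.01360950e+01, -1.65074619e+01]), 'qvel': array([ 0.13257472, -0.07592169, -0.01036271, -0.02727091,  0.05109481,
        0.03373586]), 'tau': array([-9.23497246e-04, -5.82717991e+01,  2.93057799e+01,  6.99729323e+00,
        7.03147991e-03, -1.64432313e-04]), 'tool_pos': array([0.14905677, 0.6578311 , 0.22562465]), 'orientation': array([ 1.79904918e+02, -7.94078536e-03, -1.27724546e+01]), 'force': array([-0.48428575, -0.4605775 , -0.08702872]), 'moment': array([-0.04066781, -0.03127856,  0.04470332]), 'opening': 0.08758681511870352}
scene 514.213022417141 514.213022417141 313.8541153545443 189.69226560636503 [[-0.09710672  0.99502577 -0.02222632]
 [ 0.53368338  0.03320747 -0.84503214]
 [-0.84009067 -0.09392012 -0.53425339]] [ 0.03537263 -0.20502545  2.26762735]
side 368.8700017020193 368.8700017020193 319.78173826292453 197.04137298695667 [[ 0.94332522 -0.331846   -0.00396991]
 [-0.18280416 -0.50959175 -0.8407728 ]
 [ 0.27698405  0.7938479  -0.54137357]] [-0.50661841  0.16318     0.9101887 ]
wrist 318.8968591278458 318.8968591278458 324.7502565858112 203.69825411181387 [[-2.21041616e-01 -9.75264356e-01  2.00301107e-04]
 [-9.33819003e-01  2.11707341e-01  2.88378347e-01]
 [-2.81287528e-01  6.35565707e-02 -9.57516522e-01]] [ 0.67626138 -0.03617551  0.39054912]
```

View pics/scene0.png

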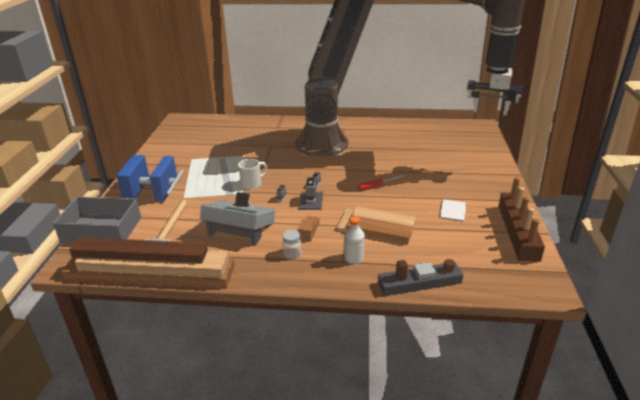

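View pics/side0.png

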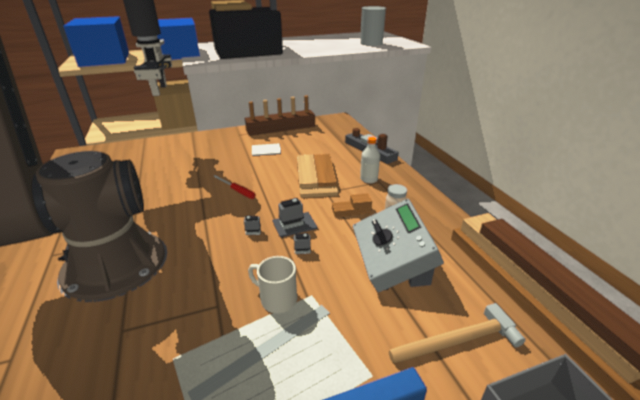

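View pics/wrist0.png

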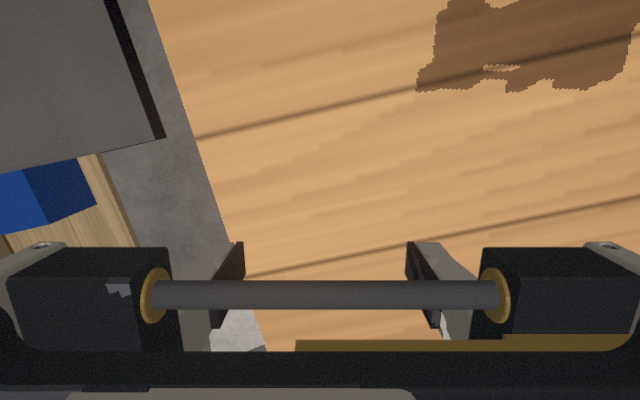

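```bash
cat > h.py <<'E'
import numpy as np, cv2
from plant import ctrl
def snap(n,name=None,box=None,k=4):
    s=ctrl.snapshot(n)
    np.savez(f"pics/{name or n}.npz",**s)
    im=s["color"][:,:,::-1]
    if box: crop(im,box,k,name)
    elif name: cv2.imwrite(f"pics/{name}.png",im)
    return s
def crop(im,box,k,name):
    x0,y0,x1,y1=box
    c=cv2.resize(im[y0:y1,x0:x1],None,fx=k,fy=k,interpolation=cv2.INTER_CUBIC)
    # tick marks every 10 px
    for x in range((x0+9)//10*10,x1,10):
        cv2.line(c,((x-x0)*k,0),((x-x0)*k,6),(0,0,255),1)
        if x%20==0: cv2.putText(c,str(x),((x-x0)*k+1,16),0,0.35,(0,0,255),1)
    for y in range((y0+9)//10*10,y1,10):
        cv2.line(c,(0,(y-y0)*k),(6,(y-y0)*k),(0,0,255),1)
        if y%20==0: cv2.putText(c,str(y),(8,(y-y0)*k+4),0,0.35,(0,0,255),1)
    cv2.imwrite(f"pics/{name}.png",c)
def load(name): return dict(np.load(f"pics/{name}.npz"))
def ray(s,u,v):
    R=s["R"];o=-R.T@s["t"]
    d=R.T@np.array([(u-s["cx"])/s["fx"],(v-s["cy"])/s["fy"],1]);return o,d/np.linalg.norm(d)
def atz(s,u,v,z):
    o,d=ray(s,u,v);return o+d*(z-o[2])/d[2]
def tri(*obs):
    A=np.zeros((3,3));b=np.zeros(3)
    for s,u,v in obs:
        o,d=ray(s,u,v);P=np.eye(3)-np.outer(d,d);A+=P;b+=P@o
    x=np.linalg.solve(A,b)
    return x,[round(float(np.hypot(*(proj(s,x)-[u,v]))),2) for s,u,v in obs]
def proj(s,X):
    c=s["R"]@np.asarray(X)+s["t"];return np.array([s["fx"]*c[0]/c[2]+s["cx"],s["fy"]*c[1]/c[2]+s["cy"]])
E
python3 - <<'E'
from h import *
s=snap("scene","sceneA",(190,160,350,270),5)
s=snap("side","sideA",(230,140,390,260),5)
crop(s["color"][:,:,::-1],(340,180,460,300),5,"sideB")
E
```

```text
(no output)
```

View pics/sceneA.png

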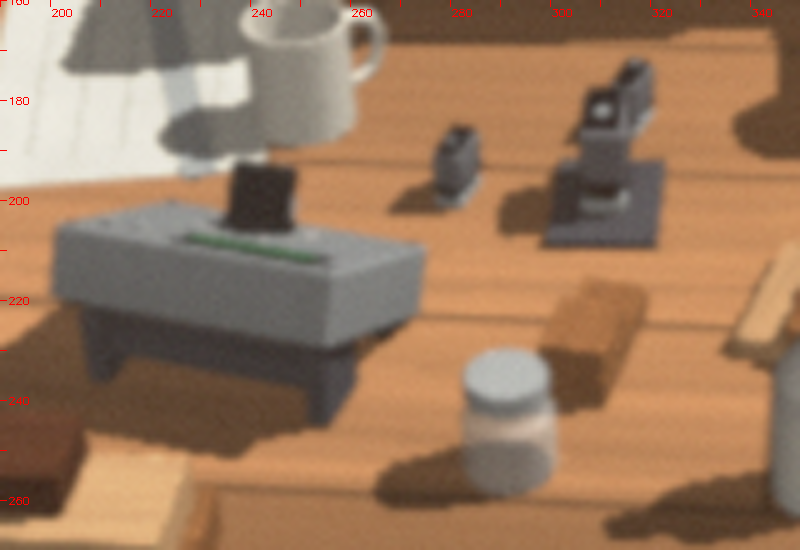

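View pics/sideA.png

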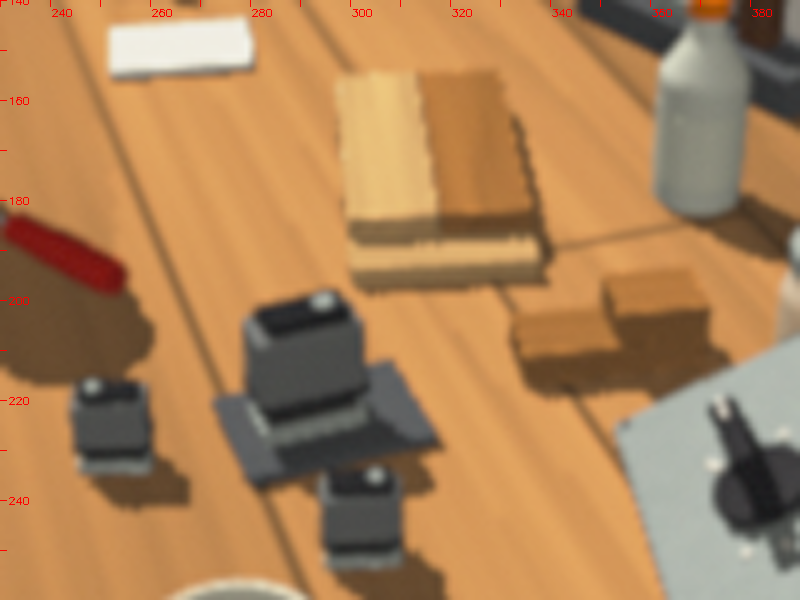

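View pics/sideB.png

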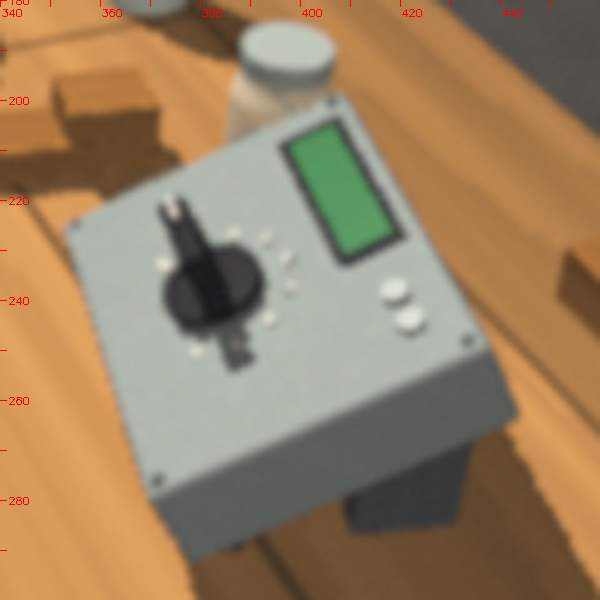

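```bash
python3 - <<'E'
from h import *
A=load("sceneA");B=load("sideA")
np.set_printoptions(precision=4,suppress=True)
print("cap",tri((A,308,182),(B,288,202)))
# side-only estimates
for n,p,z in [("rest c",(293,222),.008),("restcorners",(271,221),.008),("",(306,213),.008),("",(315.5,228.5),.008),("",(281,237),.008),
 ("panel tl",(295,154.5),.03),("tr",(328,154),.03),("step r",(335,182),.03),("step l",(298,183),.03),("seam step",(315,182),.03),("seam end",(311,154.5),.03),
 ("meter dial",(381,238),.1)]:
    print(n,atz(B,*p,z))
# meter panel points with z guess: screws
for p,z in [((353,224),.05),((404,200),.115),((431,248),.115),((369,276),.05)]: print("screw",atz(B,*p,z))
E
```

```text
cap (array([ 0.4491, -0.0073,  0.0794]), [1.75, 2.36])
rest c [0.459  0.0047 0.008 ]
restcorners [0.4018 0.0302 0.008 ]
 [0.5066 0.0342 0.008 ]
 [ 0.5089 -0.0448  0.008 ]
 [ 0.4106 -0.0488  0.008 ]
panel tl [0.5716 0.3704 0.03  ]
tr [0.6863 0.3333 0.03  ]
step r [0.6368 0.1366 0.03  ]
step l [0.5237 0.1706 0.03  ]
seam step [0.5766 0.1582 0.03  ]
seam end [0.6265 0.3505 0.03  ]
meter dial [ 0.599  -0.2407  0.1   ]
screw [ 0.5896 -0.1112  0.05  ]
screw [ 0.7143 -0.1404  0.115 ]
screw [ 0.6731 -0.3221  0.115 ]
screw [ 0.5468 -0.2947  0.05  ]
```

```bash
python3 - <<'E'
from h import *
np.set_printoptions(precision=4,suppress=True)
s=snap("wrist","w1"); o=-s["R"].T@s["t"]; ob=ctrl.get_obs()
from scipy.spatial.transform import Rotation as Ro
T=Ro.from_euler("xyz",ob["orientation"],degrees=True).as_matrix()
print("cam in tool",T.T@(o-ob["tool_pos"]),"axes in tool\n",T.T@s["R"].T, ob["clock"],ob["tool_pos"])
print("tcp px",proj(s,ob["tool_pos"]), "axis-ground", atz(s,320,200,0))
E
```

```text
cam in tool [ 0.078  -0.0015 -0.1584] axes in tool
 [[ 0.0001 -0.9575 -0.2885]
 [ 1.      0.0004 -0.001 ]
 [ 0.0011 -0.2885  0.9575]] 0.3 [0.1491 0.6581 0.2262]
tcp px [327.8577 256.8192] axis-ground [0.1187 0.673  0.    ]
```

Emit:
move_arm(
  increments=[
    [[40, -28, 9], 0],
    [[40, -28, 9], 0],
    [[40, -28, 9], 0],
    [[40, -28, 9], 0],
    [[40, -28, 9], 0],
    [[40, -28, 9], 0],
    [[40, -28, 9], 0],
    [[40, -28, 9], 0],
  ],
)

```text
clock: 1.1
tool_pos: [0.468, 0.4311, 0.2969]
orientation: [179.8, -0.0, -12.2]
force: [0.2, 1.6, 0.2]
opening: 0.0874
```

Emit:
move_arm(
  increments=[
    [[10, -48, 0], 0],
    [[10, -48, 0], 0],
    [[10, -48, 0], 0],
    [[10, -48, 0], 0],
    [[10, -48, 0], 0],
    [[10, -48, 0], 0],
    [[10, -48, 0], 0],
    [[10, -48, 0], 0],
  ],
)

```text
clock: 1.9
tool_pos: [0.5512, 0.0397, 0.2975]
orientation: [179.9, -0.2, -12.2]
force: [2.4, -0.3, 0.3]
opening: 0.0879
```

Emit:
move_arm(
  increments=[
    [[0, -50, 0], 0],
    [[0, -50, 0], 0],
    [[0, -50, 0], 0],
    [[0, -50, 0], 0],
    [[0, -50, 0], 0],
    [[0, -10, 0], 0],
    [[0, 0, 0], 0],
    [[0, 0, 0], 0],
  ],
)

```text
clock: 2.7
tool_pos: [0.5489, -0.2261, 0.2974]
orientation: [179.9, -0.2, -12.6]
force: [1.0, 1.1, -0.3]
opening: 0.0872
```

```bash
python3 - <<'E'
from h import *
np.set_printoptions(precision=4,suppress=True)
s=snap("wrist","w2"); print(ctrl.get_obs()["tool_pos"],ctrl.get_obs()["orientation"],ctrl.get_obs()["joint_pos"])
E
```

```text
[ 0.549  -0.2257  0.2975] [179.8784  -0.2314 -12.5473] [ -3.388   10.6159  -3.7613   0.1622 -75.4138  80.7999]
```

View pics/w2.png

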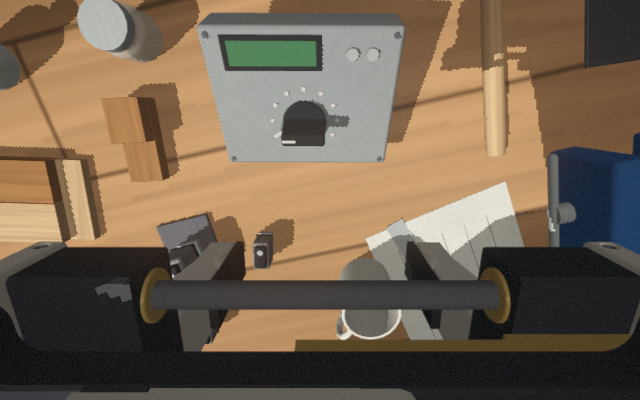

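```bash
python3 - <<'E'
from h import *
s=load("w2"); crop(s["color"][:,:,::-1],(240,70,370,170),6,"w2c")
E
```

```text
(no output)
```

View pics/w2c.png

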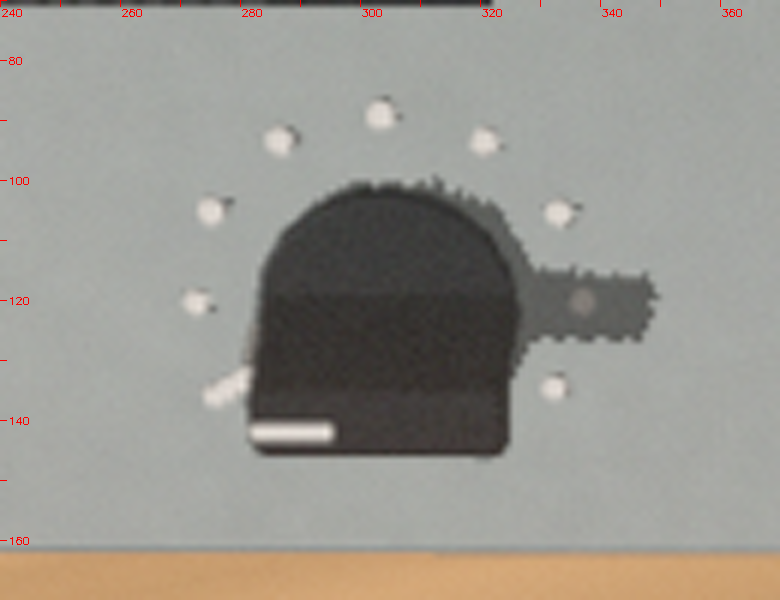

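```bash
python3 - <<'E'
from h import *
np.set_printoptions(precision=4,suppress=True)
s=load("w2")
c=atz(s,303,120,.0755); print("axis base",c)
a=atz(s,271,120,.0755); b=atz(s,335,120,.0755); print(a,b,np.linalg.norm(a-b)); d=a-b; ym=np.arctan2(d[1],d[0])-np.pi/2; print("yaw",np.degrees(ym))
n=np.array([-np.sin(np.radians(27))*np.cos(ym),-np.sin(np.radians(27))*np.sin(ym),np.cos(np.radians(27))])
print("grip",c+.033*n)
# screws
for p in [(205,35),(397,36),(234,158),(380,158)]: print(p)
up=np.array([np.cos(ym),np.sin(ym)])
for z in (.05,.1): print(atz(s,276,220,.008),atz(s,185,240,.008))
print(proj(s,c+.033*n))
E
```

```text
axis base [ 0.6184 -0.2142  0.0755]
[ 0.6265 -0.1782  0.0755] [ 0.6104 -0.2503  0.0755] 0.07394168147788696
yaw -12.592805039164908
grip [ 0.6038 -0.211   0.1049]
(205, 35)
(397, 36)
(234, 158)
(380, 158)
[ 0.486  -0.1361  0.008 ] [0.4851 0.007  0.008 ]
[ 0.486  -0.1361  0.008 ] [0.4851 0.007  0.008 ]
[301.5114 135.2302]
```

Emit:
move_arm(
  increments=[
    [[7, 2, 0], -0.149],
    [[7, 2, 0], -0.149],
    [[7, 2, 0], -0.149],
    [[7, 2, 0], -0.149],
    [[7, 2, 0], -0.149],
    [[7, 2, 0], -0.149],
    [[7, 2, 0], -0.149],
    [[7, 2, 0], -0.149],
  ],
)

```text
clock: 3.55
tool_pos: [0.6086, -0.195, 0.3]
orientation: [-179.9, -0.3, -81.4]
force: [-0.1, 0.2, 0.0]
opening: 0.0876
```

Emit:
move_arm(
  increments=[
    [[0, 0, -10], -0.14],
    [[0, 0, -10], -0.14],
    [[0, 0, -10], -0.1],
    [[0, 0, -10], 0],
    [[0, 0, 0], 0],
    [[0, 0, 0], 0],
    [[0, 0, 0], 0],
    [[0, 0, 0], 0],
  ],
  jaw=-0.3,
)

```text
clock: 4.35
tool_pos: [0.6116, -0.1838, 0.2608]
orientation: [-179.7, -0.3, -103.0]
force: [-0.4, -0.0, 1.3]
opening: 0.0324
```

```bash
python3 - <<'E'
from h import *
np.set_printoptions(precision=4,suppress=True)
s=snap("wrist","w3"); print(ctrl.get_obs()["tool_pos"],ctrl.get_obs()["orientation"],ctrl.get_obs()["joint_pos"])
E
```

```text
[ 0.6116 -0.1839  0.2609] [-179.7001   -0.2771 -103.0353] [  0.9528  15.8801  -1.658    0.3585 -72.2382 -14.0961]
```

View pics/w3.png

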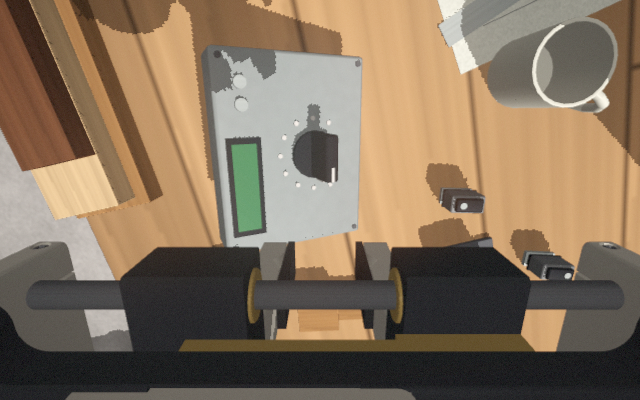

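```bash
python3 - <<'E'
from h import *
s=load("w3"); crop(s["color"][:,:,::-1],(260,90,370,200),6,"w3c")
E
```

```text
(no output)
```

View pics/w3c.png

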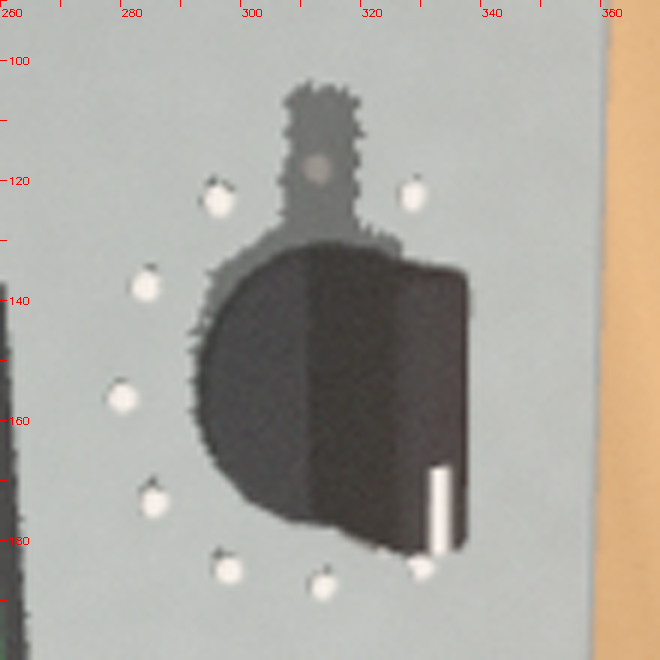

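```bash
cat > m.py <<'E'
from h import *
np.set_printoptions(precision=4,suppress=True)
from scipy.optimize import least_squares
s2=load("w2");s3=load("w3")
P2=np.array([(272.7,120.3),(275,105.3),(286.5,93.3),(303.3,89),(320.5,93.5),(333,105.5),(337,120),(332,134.5)])-.4
P3=np.array([(313.7,187.5),(298,185),(285.5,173.7),(280.3,156.3),(284.3,137.7),(296.5,123.5),(312.8,118),(328.8,122.7)])-.4
X=[]
for a,b in zip(P2,P3):
    x,e=tri((s2,*a),(s3,*b)); X.append(x)
X=np.array(X);print(X)
c=X.mean(0);U,S,V=np.linalg.svd(X-c);n=V[2]*np.sign(V[2][2]);print("normal",n,"tilt",np.degrees(np.arccos(n[2])),"yaw",np.degrees(np.arctan2(-n[1],-n[0])))
# model fit: c0, yaw, radius, tilt=27
def mod(p):
    y=p[3];t=np.radians(27)
    u=np.array([np.cos(y)*np.cos(t),np.sin(y)*np.cos(t),np.sin(t)]);v=np.array([-np.sin(y),np.cos(y),0])
    a=np.radians(120-30*np.arange(1,9))
    return p[:3]+.037*(np.cos(a)[:,None]*u+np.sin(a)[:,None]*v),np.cross(u,v)
def res(p):
    M,_=mod(p);return np.concatenate([[proj(s2,m)-a for m,a in zip(M,P2)],[proj(s3,m)-a for m,a in zip(M,P3)]]).ravel()
r=least_squares(res,[.618,-.214,.0755,-.22]);print(r.x,np.degrees(r.x[3]),np.sqrt(np.mean(r.fun**2)))
M,n=mod(r.x);print("grip",r.x[:3]+.033*n,"top",r.x[:3]+.046*n)
E
python3 m.py
```

```text
[[ 0.6263 -0.18    0.0774]
 [ 0.6414 -0.1881  0.0847]
 [ 0.6503 -0.2042  0.0912]
 [ 0.6505 -0.2231  0.0928]
 [ 0.6422 -0.2401  0.089 ]
 [ 0.627  -0.2509  0.0843]
 [ 0.6102 -0.2523  0.071 ]
 [ 0.5947 -0.2433  0.063 ]]
normal [-0.4888  0.0625  0.8702] tilt 29.522005398323646 yaw -7.287484761550105
[ 0.6182 -0.2159  0.0767 -0.2234] -12.801003051736082 0.15512096953774482
grip [ 0.6036 -0.2126  0.1061] top [ 0.5978 -0.2113  0.1177]
```

Emit:
move_arm(
  increments=[
    [[-1.6, -4.8, -21], 0],
    [[-1.6, -4.8, -21], 0],
    [[-1.6, -4.8, -21], 0],
    [[-1.6, -4.8, -21], 0],
    [[-1.6, -4.8, -21], 0],
    [[-1.6, -4.8, -15], 0],
    [[0, 0, 0], 0],
    [[0, 0, 0], 0],
  ],
  jaw=-0.36,
)

```text
clock: 5.2
tool_pos: [0.6035, -0.2153, 0.1414]
orientation: [-179.2, -0.2, -102.9]
force: [-0.9, 1.1, 0.6]
opening: 0.028
```

```bash
python3 - <<'E'
from h import *
np.set_printoptions(precision=4,suppress=True)
s=snap("wrist","w4"); o=ctrl.get_obs(); print(o)
s=snap("side","s4",(340,170,440,270),6)
E
```

```text
{'clock': 5.25, 'joint_pos': array([ -1.9754,  20.5222, -11.2384,   0.4397, -57.5332, -11.1694]), 'qvel': array([ 0.3012, -0.3812,  0.2121, -0.1132,  0.0586, -0.1173]), 'tau': array([ -0.0966, -55.7439,  26.8421,   6.4758,   0.1224,   0.0058]), 'tool_pos': array([ 0.6035, -0.2152,  0.1414]), 'orientation': array([-179.2355,   -0.2301, -102.9126]), 'force': array([ 0.1496,  0.5757, -0.258 ]), 'moment': array([0.1319, 0.0035, 0.0361]), 'opening': 0.028176050911308762}
```

View pics/w4.png

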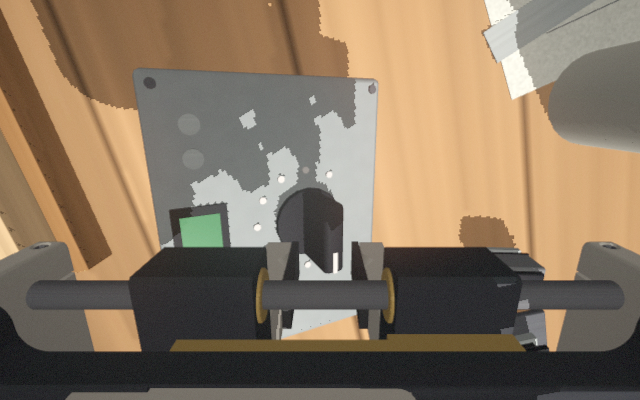

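View pics/s4.png

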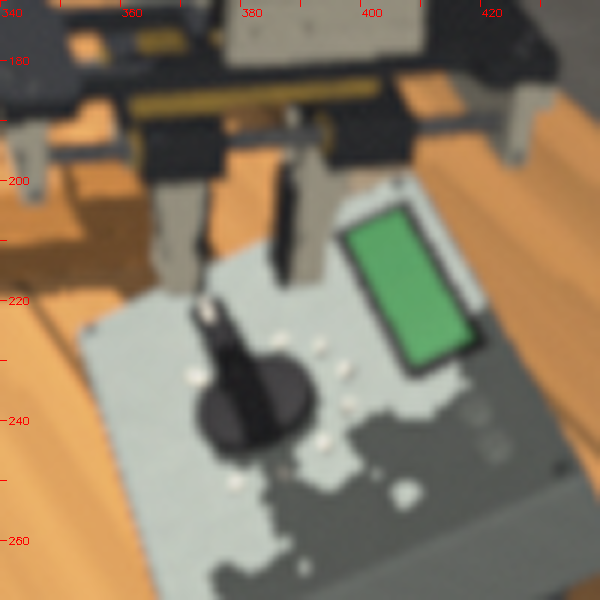

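Emit:
move_arm(
  increments=[
    [[-0.3, 0.7, -9], 0],
    [[-0.3, 0.7, -9], 0],
    [[-0.3, 0.7, -9], 0],
    [[-0.3, 0.7, -8], 0],
    [[0, 0, -4], 0],
    [[0, 0, 0], 0],
    [[0, 0, 0], 0],
    [[0, 0, 0], 0],
  ],
)

```text
clock: 6.1
tool_pos: [0.6036, -0.2113, 0.1012]
orientation: [-179.0, -0.2, -102.8]
force: [-0.6, -0.5, 0.1]
opening: 0.0282
```

```bash
python3 - <<'E'
from h import *
np.set_printoptions(precision=4,suppress=True)
s=snap("wrist","w5"); o=ctrl.get_obs(); print(o["tool_pos"],o["orientation"],o["force"],o["moment"])
E
```

```text
[ 0.6036 -0.2113  0.1014] [-179.0203   -0.2052 -102.8298] [-0.0354  0.2613 -0.3856] [0.109  0.0302 0.0225]
```

View pics/w5.png

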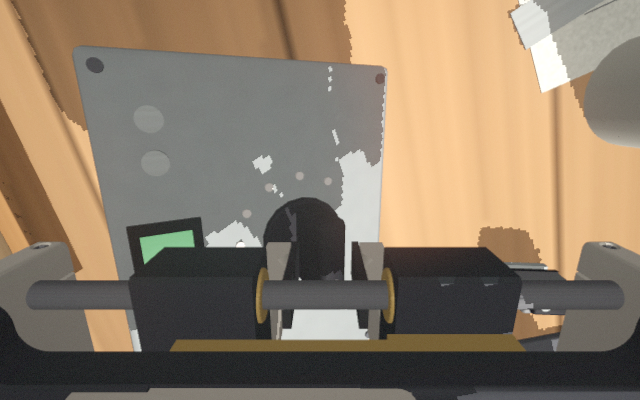

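Emit:
move_arm(
  increments=[
    [[0, 0, 0], 0],
    [[0, 0, 0], 0.05],
    [[0, 0, 0], 0.05],
    [[0, 0, 0], 0.05],
    [[0, 0, 0], 0.05],
    [[0, 0, 0], 0.05],
    [[0, 0, 0], 0.05],
    [[0, 0, 0], 0],
  ],
  jaw=-0.455,
)

```text
clock: 6.95
tool_pos: [0.6033, -0.2104, 0.1027]
orientation: [-178.9, -0.1, -85.1]
force: [-0.2, 1.0, -1.7]
opening: 0.0241
```

```bash
python3 - <<'E'
from h import *
np.set_printoptions(precision=4,suppress=True)
s=snap("wrist","w6"); o=ctrl.get_obs(); print(o["tool_pos"],o["orientation"],o["force"],o["moment"],o["opening"])
s=snap("side","s6",(340,170,440,270),6)
E
```

```text
[ 0.6033 -0.2104  0.1027] [-178.9443   -0.0796  -85.1828] [-0.7876  0.7694 -1.0898] [ 0.535  -0.0797 -0.3072] 0.02386889180760974
```

View pics/s6.png

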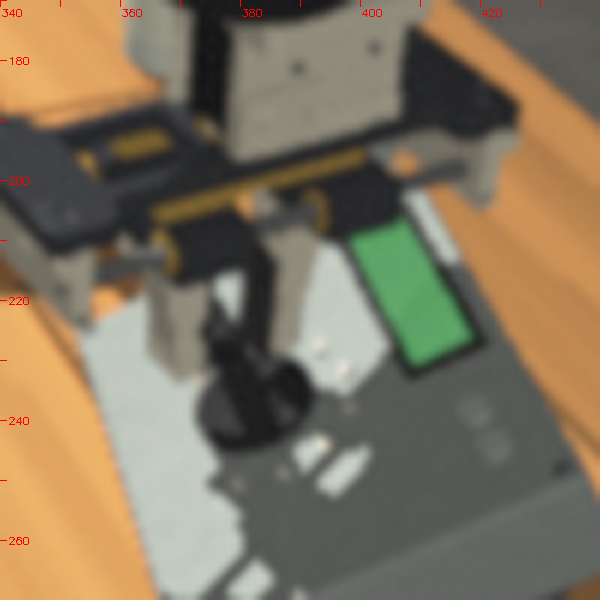

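Emit:
move_arm(
  increments=[
    [[0, 0, 0], 0.05],
    [[0, 0, 0], 0.05],
    [[0, 0, 0], 0.05],
    [[0, 0, 0], 0.05],
    [[0, 0, 0], 0.05],
    [[0, 0, 0], 0],
    [[0, 0, 0], 0],
    [[0, 0, 0], 0],
  ],
)

```text
clock: 7.85
tool_pos: [0.6027, -0.2109, 0.1039]
orientation: [-179.0, -0.1, -71.0]
force: [-0.6, -0.1, 0.1]
opening: 0.0234
```

```bash
python3 - <<'E'
from h import *
np.set_printoptions(precision=4,suppress=True)
s=snap("wrist","w7"); o=ctrl.get_obs(); print(o["tool_pos"],o["orientation"],o["force"],o["moment"],o["opening"])
s=snap("side","s7",(340,170,440,270),6)
E
```

```text
[ 0.6026 -0.2108  0.1038] [-179.0095   -0.1095  -71.0202] [ 0.5982  0.5918 -0.3768] [0.0965 0.0657 0.0335] 0.02372179740322491
```

View pics/w7.png

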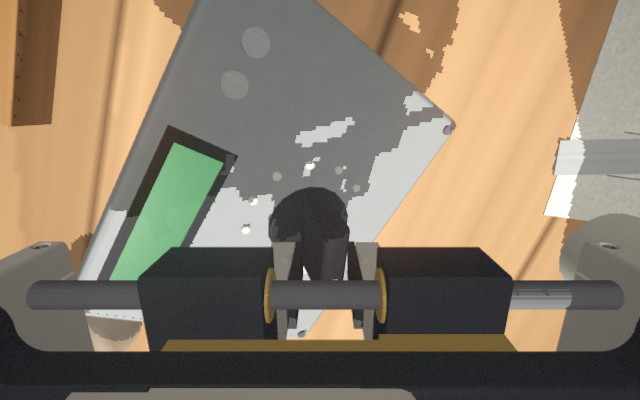

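View pics/s7.png

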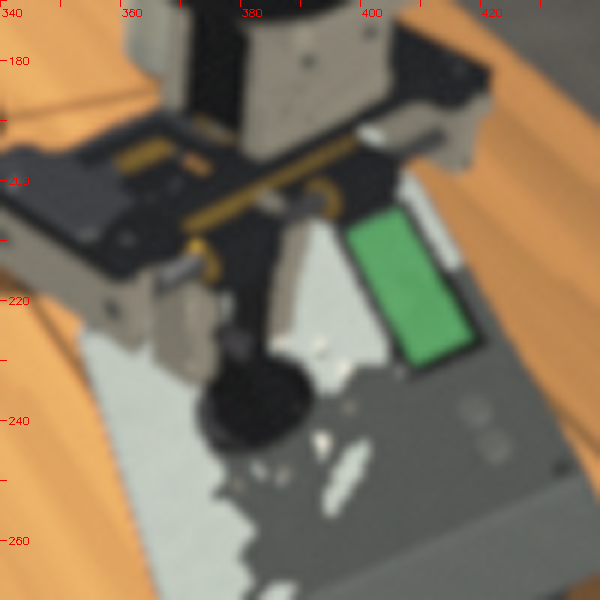

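Emit:
move_arm(
  increments=[
    [[0, 0, 0], 0.04],
    [[0, 0, 0], 0.04],
    [[0, 0, 0], 0.04],
    [[0, 0, 0], 0.04],
    [[0, 0, 0], 0.04],
    [[0, 0, 0], 0],
    [[0, 0, 0], 0],
    [[0, 0, 0], 0],
  ],
)

```text
clock: 8.75
tool_pos: [0.6005, -0.2105, 0.1031]
orientation: [-179.2, 0.0, -59.5]
force: [-0.7, -0.4, 0.2]
opening: 0.0241
```

```bash
python3 - <<'E'
from h import *
np.set_printoptions(precision=4,suppress=True)
o=ctrl.get_obs(); print(o["tool_pos"],o["orientation"],o["force"],o["moment"],o["opening"])
E
```

```text
[ 0.6005 -0.2105  0.1031] [-179.2055    0.0336  -59.4989] [-0.705  -0.4415  0.2166] [ 0.0389  0.1943 -0.0092] 0.024119143052596697
```

Emit:
move_arm(
  increments=[
    [[1, -1, 0], 0.04],
    [[1, -1, 0], 0.04],
    [[0, 0, 0], 0.04],
    [[0, 0, 0], 0.04],
    [[0, 0, 0], 0],
    [[0, 0, 0], 0],
    [[0, 0, 0], 0],
    [[0, 0, 0], 0],
  ],
)

```text
clock: 9.55
tool_pos: [0.6005, -0.2113, 0.1029]
orientation: [-179.3, 0.2, -50.6]
force: [-0.4, 0.5, -0.9]
opening: 0.0237
```

```bash
python3 - <<'E'
from h import *
np.set_printoptions(precision=4,suppress=True)
o=ctrl.get_obs(); print(o["tool_pos"],o["orientation"],o["force"],o["moment"],o["opening"])
snap("wrist","w8",(200,100,450,350),3)
E
```

```text
[ 0.6005 -0.2113  0.1029] [-179.2769    0.2473  -50.6312] [-0.432   0.5044 -0.9391] [ 0.1087  0.2592 -0.3397] 0.023707344013391335
```

View pics/w8.png

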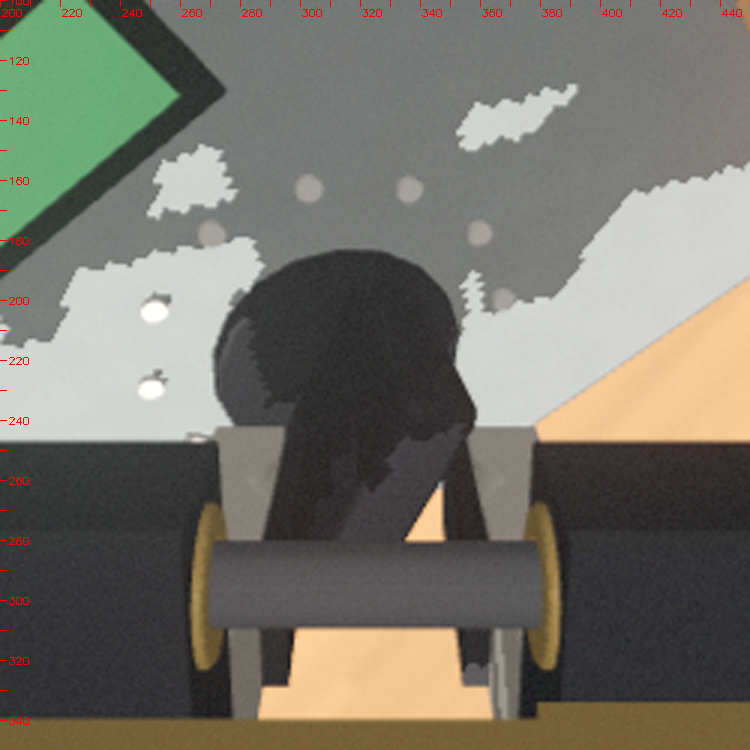

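Emit:
move_arm(
  increments=[
    [[0, 0, 0], 0.04],
    [[0, 0, 0], 0.04],
    [[0, 0, 0], 0.04],
    [[0, 0, 0], 0],
    [[0, 0, 0], 0],
    [[0, 0, 0], 0],
    [[0, 0, 0], 0],
    [[0, 0, 0], 0],
  ],
)

```text
clock: 10.4
tool_pos: [0.6003, -0.2113, 0.1032]
orientation: [-179.2, 0.3, -44.1]
force: [-1.3, 0.9, 0.6]
opening: 0.0238
```

```bash
python3 - <<'E'
from h import *
np.set_printoptions(precision=4,suppress=True)
o=ctrl.get_obs(); print(o["tool_pos"],o["orientation"],o["force"],o["moment"],o["opening"])
snap("wrist","w9",(200,100,450,350),3)
E
```

```text
[ 0.6003 -0.2113  0.1032] [-179.2183    0.2776  -44.051 ] [-1.3089  0.9374  0.6436] [ 0.1726  0.1695 -0.9137] 0.023828227100908327
```

View pics/w9.png

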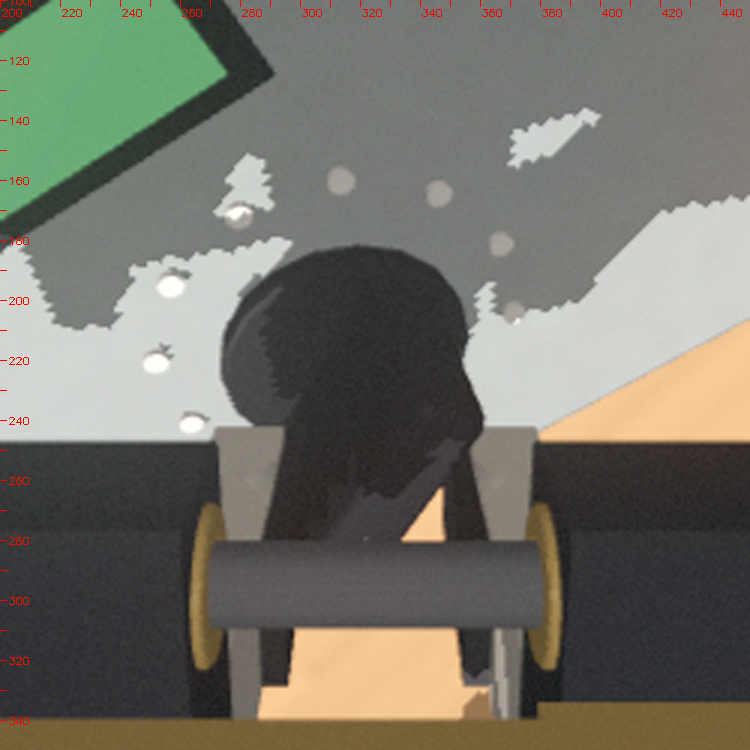

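Emit:
move_arm(
  increments=[
    [[0, 0, 0], -0.1],
    [[0, 0, 0], -0.1],
    [[0, 0, 0], -0.1],
    [[0, 0, 0], -0.1],
    [[0, 0, 0], -0.1],
    [[0, 0, 0], -0.1],
    [[0, 0, 0], -0.1],
    [[0, 0, 0], 0],
  ],
)

```text
clock: 11.25
tool_pos: [0.6018, -0.2114, 0.1033]
orientation: [-179.3, 0.1, -85.0]
force: [-0.9, -0.5, 0.5]
opening: 0.0239
```

```bash
cat > st.py <<'E'
from h import *
np.set_printoptions(precision=4,suppress=True)
o=ctrl.get_obs(); print(o["tool_pos"],o["orientation"],o["force"],o["moment"],o["opening"],o["clock"])
E
python3 st.py
```

```text
[ 0.6018 -0.2114  0.1033] [-179.2685    0.0797  -85.0392] [-0.8932 -0.4701  0.5336] [0.0924 0.0616 0.0127] 0.02386271054634467 11.25
```

Emit:
move_arm(
  increments=[
    [[0, 0, 0], -0.1],
    [[0, 0, 0], -0.1],
    [[0, 0, 0], -0.1],
    [[0, 0, 0], -0.1],
    [[0, 0, 0], -0.1],
    [[0, 0, 0], -0.1],
    [[0, 0, 0], -0.1],
    [[0, 0, 0], 0],
  ],
)

```text
clock: 12.05
tool_pos: [0.6024, -0.213, 0.1041]
orientation: [-179.2, -0.3, -124.5]
force: [-0.8, -0.4, 0.7]
opening: 0.0238
```

```bash
python3 st.py; python3 -c "
from h import *
snap('wrist','w10',(200,100,450,350),3)"
```

```text
[ 0.6024 -0.213   0.1041] [-179.2374   -0.2545 -124.5397] [-0.8412 -0.39    0.6785] [-0.1612  0.2681  0.4756] 0.023843993216462158 12.05
```

View pics/w10.png

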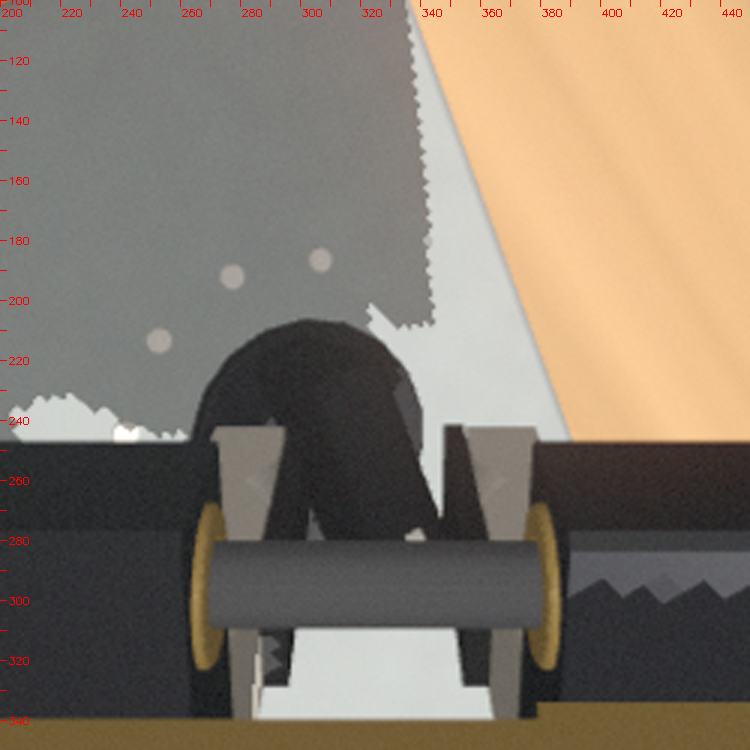

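Emit:
move_arm(
  increments=[
    [[0, 0, 0], -0.1],
    [[0, 0, 0], -0.1],
    [[0, 0, 0], -0.1],
    [[0, 0, 0], -0.1],
    [[0, 0, 0], -0.1],
    [[0, 0, 0], -0.1],
    [[0, 0, 0], -0.1],
    [[0, 0, 0], 0],
  ],
)

```text
clock: 12.9
tool_pos: [0.6027, -0.213, 0.1044]
orientation: [-179.2, -0.3, -163.7]
force: [0.1, 0.5, 0.5]
opening: 0.0241
```

```bash
python3 st.py; python3 -c "
from h import *
snap('wrist','w11',(200,100,450,350),3)"
```

```text
[ 0.6027 -0.213   0.1044] [-179.2239   -0.2795 -163.6765] [0.0581 0.4748 0.4699] [ 0.1363 -0.149   0.0349] 0.02405561613708068 12.9
```

View pics/w11.png

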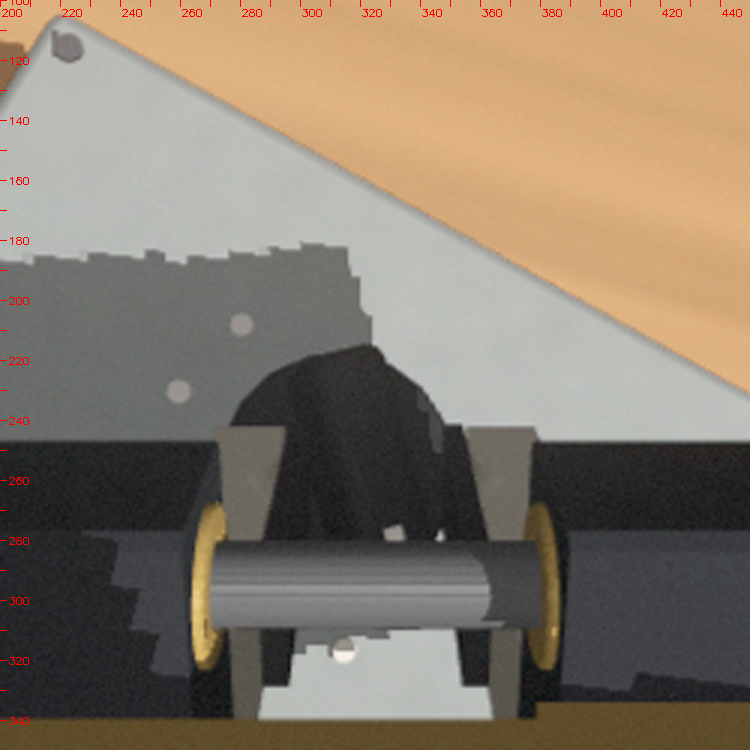

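Emit:
move_arm(
  increments=[
    [[0, 0, 0], 0],
    [[0, 0, 0], 0],
    [[0, 0, 0], -0.1],
    [[0, 0, 0], -0.1],
    [[0, 0, 0], -0.1],
    [[0, 0, 0], -0.1],
    [[0, 0, 0], -0.1],
    [[0, 0, 0], 0],
  ],
  jaw=-0.75,
)

```text
clock: 13.75
tool_pos: [0.6027, -0.2144, 0.1048]
orientation: [-179.1, -0.3, 168.2]
force: [-1.0, 0.1, 0.5]
opening: 0.0134
```

```bash
python3 st.py
```

```text
[ 0.6027 -0.2144  0.1048] [-179.1189   -0.312   168.2494] [-1.0189  0.0847  0.4513] [ 0.0032 -0.1373 -0.0244] 0.013369473940840482 13.75
```

Emit:
move_arm(
  increments=[
    [[0, 0, 0], 0],
    [[0, 0, 0], 0],
    [[0, 0, 0], 0],
    [[0, 0, 0], 0],
    [[0, 0, 25], 0],
    [[0, 0, 40], 0],
    [[0, 0, 45], 0],
    [[-20, 0, 40], 0],
  ],
  jaw=0.3,
)

```text
clock: 14.55
tool_pos: [0.5792, -0.2132, 0.251]
orientation: [-179.1, -1.1, 169.1]
force: [0.3, 0.7, -0.6]
opening: 0.057
```

```bash
python3 st.py; python3 -c "
from h import *
snap('wrist','w12')
snap('side','s12',(340,170,440,270),6)"
```

```text
[ 0.5792 -0.2132  0.251 ] [-179.0749   -1.1425  169.0912] [ 0.3364  0.7347 -0.6146] [ 0.0825 -0.2853  0.0003] 0.057042835694439936 14.55
```

View pics/w12.png

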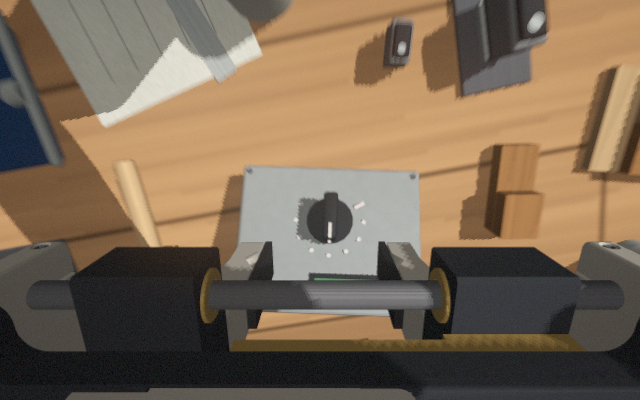

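View pics/s12.png

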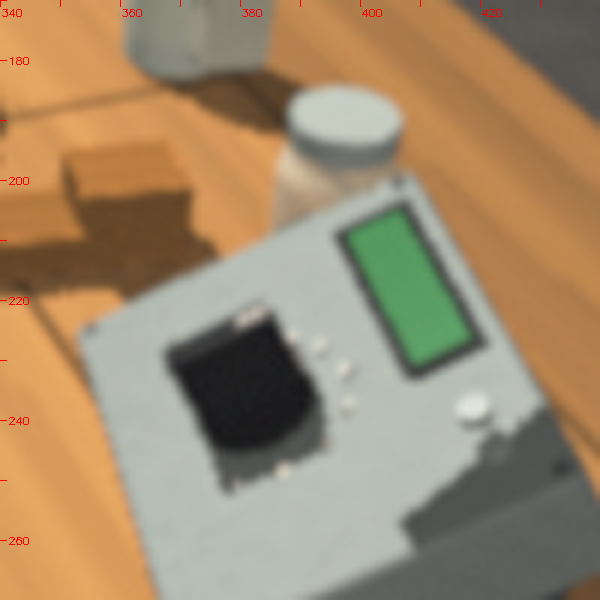

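Emit:
move_arm(
  increments=[
    [[-21, 35, 0], 0.035],
    [[-21, 35, 0], 0.035],
    [[-21, 35, 0], 0.035],
    [[-21, 35, 0], 0.035],
    [[-21, 35, 0], 0.035],
    [[-21, 33, 0], 0.035],
    [[0, 0, 0], 0],
    [[0, 0, 0], 0],
  ],
)

```text
clock: 15.45
tool_pos: [0.4485, 0.0, 0.2574]
orientation: [-179.3, -0.2, -178.1]
force: [0.3, -0.3, 0.4]
opening: 0.057
```

```bash
python3 st.py; python3 -c "
from h import *
snap('wrist','w13')"
```

```text
[0.4485 0.     0.2574] [-179.2636   -0.1729 -178.0904] [ 0.2706 -0.2654  0.4196] [ 0.1102 -0.1948  0.0344] 0.05704393766853639 15.45
```

View pics/w13.png

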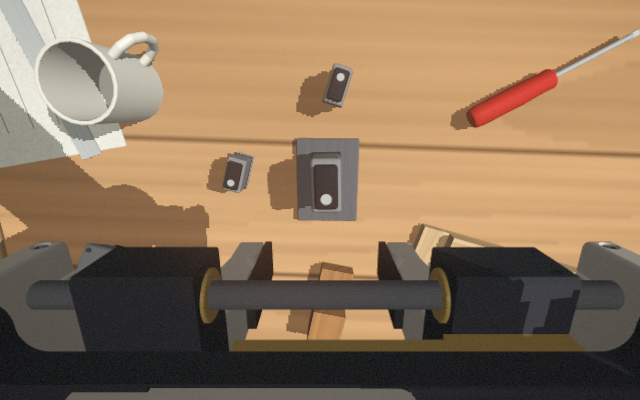

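```bash
python3 - <<'E'
from h import *
np.set_printoptions(precision=4,suppress=True)
s=load("w13"); crop(s["color"][:,:,::-1],(280,120,380,230),6,"w13c")
print(atz(s,326,180,.084), atz(s,328,179,.008), atz(s,237,174,.05))
E
```

```text
[0.444  0.0009 0.084 ] [0.4593 0.0034 0.008 ] [ 0.448  -0.1034  0.05  ]
```

View pics/w13c.png

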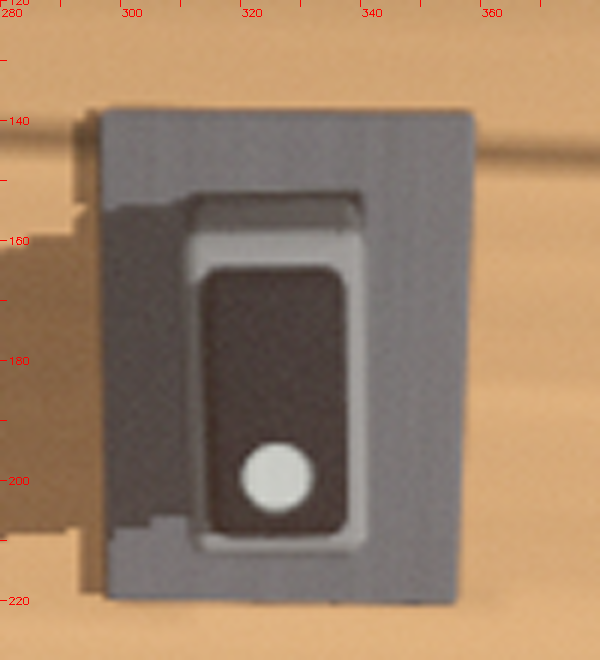

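```bash
python3 - <<'E'
from h import *
np.set_printoptions(precision=4,suppress=True)
s=load("w13")
r=np.array([atz(s,*p,.008) for p in [(296.4,137.6),(358.9,138.4),(355.6,219.9),(297.4,219.3)]]);print(r,r.mean(0))
c=np.array([atz(s,*p,.084) for p in [(313.1,163.9),(337.4,163.9),(337.4,208.8),(314.3,208.8)]]);print(c,c.mean(0))
f=lambda q:np.degrees(np.arctan2(*(q[2]+q[3]-q[0]-q[1])[[1,0]]))
print(f(r),f(c))
E
```

```text
[[ 0.4076 -0.0383  0.008 ]
 [ 0.4058  0.0404  0.008 ]
 [ 0.5145  0.0429  0.008 ]
 [ 0.5166 -0.036   0.008 ]] [0.4611 0.0022 0.008 ]
[[ 0.4272 -0.0132  0.084 ]
 [ 0.4263  0.0123  0.084 ]
 [ 0.4756  0.0145  0.084 ]
 [ 0.4765 -0.0108  0.084 ]] [0.4514 0.0007 0.084 ]
1.241173462534785 2.701040212663906
```

Emit:
move_arm(
  increments=[
    [[1, 15, -14], 0],
    [[1, 15, -14], 0],
    [[1, 15, -14], 0],
    [[1, 15, -14], 0],
    [[0, 0, 0], 0],
    [[0, 0, 0], 0],
    [[0, 0, 0], 0],
    [[0, 0, 0], 0],
  ],
)

```text
clock: 16.3
tool_pos: [0.457, 0.0555, 0.1997]
orientation: [-179.2, -0.1, -178.8]
force: [-0.1, -0.0, -0.4]
opening: 0.0572
```

```bash
python3 st.py; python3 -c "
from h import *
s=snap('wrist','w14');crop(s['color'][:,:,::-1],(200,100,360,240),5,'w14c')"
```

```text
[0.457  0.0555 0.1997] [-179.1752   -0.1337 -178.7565] [-0.0772 -0.0211 -0.3765] [ 0.1052 -0.1467 -0.0296] 0.05716943987991817 16.3
```

View pics/w14c.png

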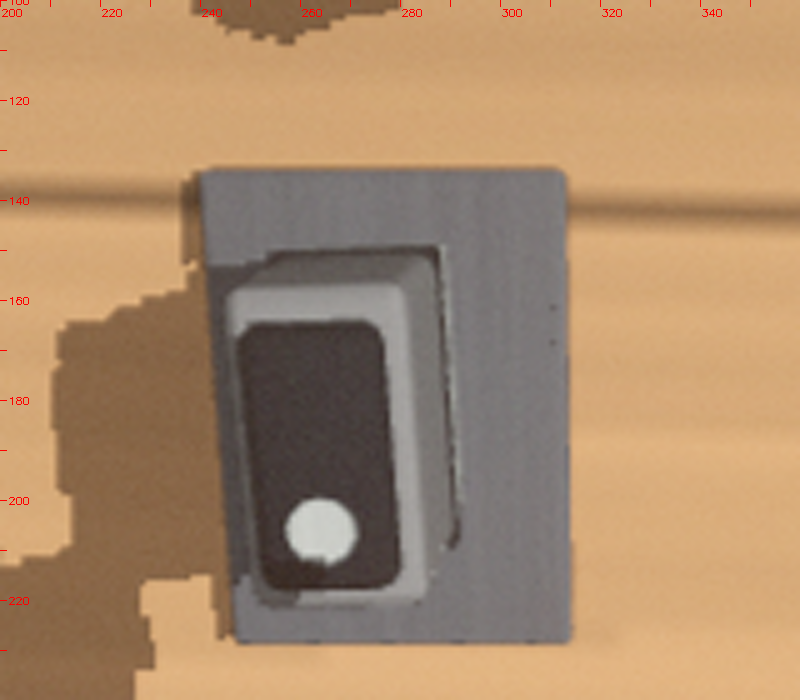

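```bash
python3 - <<'E'
from h import *
np.set_printoptions(precision=4,suppress=True)
a=load("w13");b=load("w14")
R1=[(296.4,137.6),(358.9,138.4),(355.6,219.9),(297.4,219.3)];R2=[(239.8,133.4),(312.8,133.6),(313.8,228),(246.6,227.6)]
C1=[(313.1,163.9),(337.4,163.9),(337.4,208.8),(314.3,208.8)];C2=[(246.8,164),(276.2,163.6),(279.8,217.2),(251.2,217.6)]
for n,P,Q in (("rest",R1,R2),("cap",C1,C2)):
    X=[]
    for p,q in zip(P,Q):
        x,e=tri((a,*p),(b,*q));X.append(x);
    X=np.array(X);print(n,X,X.mean(0))
    f=lambda q:np.degrees(np.arctan2(*(q[2]+q[3]-q[0]-q[1])[[1,0]]));g=lambda q:np.degrees(np.arctan2(*(q[1]+q[2]-q[0]-q[3])[[1,0]]))
    print(f(X),g(X), "b alone", np.mean([atz(b,*q,X.mean(0)[2]) for q in Q],0), f(np.array([atz(b,*q,X.mean(0)[2]) for q in Q])))
    z={"rest":.008,"cap":.084}[n]
    print([np.mean([atz(s,*q,z) for q in W],0) for s,W in ((a,P),(b,Q))])
# housing top edge corners in w14 / w13 at z=.076
h1=[(189,230),(362,230),(367,550),(200,550)];h1=[(x/6+279.6,y/6+119.6) for x,y in h1]
h2=[(226,286),(405,284),(428,602),(262,605)];h2=[(x/5+199.6,y/5+99.6) for x,y in h2]
X=np.array([tri((a,*p),(b,*q))[0] for p,q in zip(h1,h2)]);print("hous",X,X.mean(0),f(X))
E
```

```text
rest [[ 0.4076 -0.0383  0.0072]
 [ 0.4061  0.0406  0.0054]
 [ 0.515   0.043   0.0066]
 [ 0.5164 -0.0361  0.008 ]] [0.4613 0.0023 0.0068]
1.2294766936939272 91.0465624759787 b alone [0.4614 0.0022 0.0068] 1.1603316083668334
[array([0.4611, 0.0022, 0.008 ]), array([0.4611, 0.0024, 0.008 ])]
cap [[ 0.4277 -0.0133  0.0815]
 [ 0.4269  0.0124  0.0805]
 [ 0.4767  0.0146  0.0806]
 [ 0.4761 -0.0107  0.0853]] [0.4518 0.0007 0.082 ]
2.813676895753202 90.2247652357166 b alone [0.452  0.0007 0.082 ] 2.2247240309150857
[array([0.4514, 0.0007, 0.084 ]), array([0.4514, 0.0011, 0.084 ])]
hous [[ 0.422  -0.0157  0.0777]
 [ 0.4218  0.0151  0.0721]
 [ 0.4813  0.0188  0.0748]
 [ 0.4823 -0.0125  0.0758]] [0.4518 0.0014 0.0751] 3.303675913438975
```

```bash
python3 - <<'E'
from h import *
np.set_printoptions(precision=4,suppress=True)
b=load("w14");a=load("w13")
for X,Y in [(440,247),(460,545),(270,252)]:
    print(atz(b,X/5+199.6,Y/5+99.6,.012))
for X,Y in [(190,192),(362,192)]: print(atz(a,X/6+279.6,Y/6+119.6,.012))
# predicted projections of sole bottom rect for sensor at candidate centres
for cx in (.4518,.4611):
    print(cx,[ (proj(b,[cx+dx,.001+dy,.008])-[199.6,99.6])*5 for dx,dy in ((-.03,.016),(.03,.016),(-.03,-.016))])
E
```

```text
[0.4226 0.0139 0.012 ]
[0.4901 0.0177 0.012 ]
[ 0.4245 -0.023   0.012 ]
[ 0.4239 -0.019   0.012 ]
[0.4227 0.0172 0.012 ]
0.4518 [array([456.5023, 241.4909]), array([458.821 , 505.3427]), array([310.1714, 238.0507])]
0.4611 [array([456.8766, 284.0901]), array([459.1609, 544.0222]), array([311.6622, 280.6511])]
```

```bash
python3 - <<'E'
from h import *
b=load("w14")
im=b["color"][:,:,::-1]
out=[]
for cx in (.4518,.457):
    k=6;c=cv2.resize(im[130:235,230:320],None,fx=k,fy=k,interpolation=cv2.INTER_CUBIC)
    def P(X): return tuple(int(v) for v in ((proj(b,X)-[230,130])*k+k/2))
    y=np.radians(2.5)
    for z,w,l,col in ((.008,.016,.030,(0,255,255)),(.026,.017,.031,(255,0,0)),(.076,.017,.031,(0,255,0)),(.018,.016,.03,(0,128,255))):
        q=[P([cx+np.cos(y)*i*l-np.sin(y)*j*w,.001+np.sin(y)*i*l+np.cos(y)*j*w,z]) for i,j in ((-1,-1),(-1,1),(1,1),(1,-1))]
        for m in range(4): cv2.line(c,q[m],q[(m+1)%4],col,1)
    out.append(c)
o=np.hstack(out);o=cv2.resize(o,None,fx=.72,fy=.72,interpolation=cv2.INTER_AREA);print(o.shape);cv2.imwrite("pics/ov.png",o)
E
```

```text
(454, 778, 3)
```

View pics/ov.png

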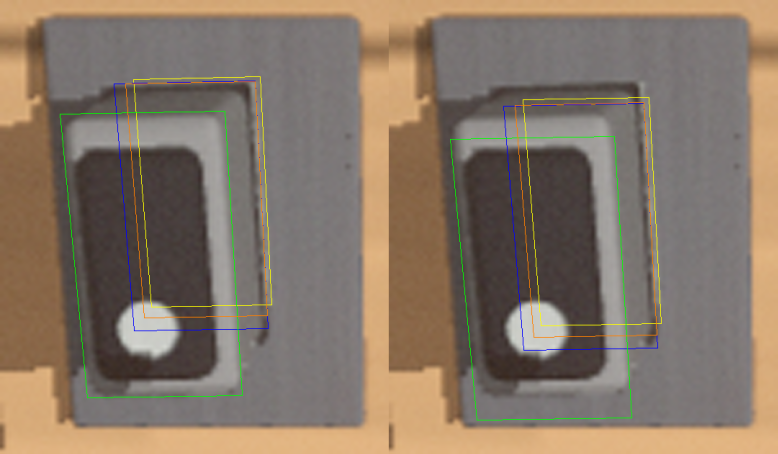

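```bash
python3 - <<'E'
from h import *
np.set_printoptions(precision=4,suppress=True)
s=load("sideA")
g=lambda X,Y,z:atz(s,X/5+229.6,Y/5+139.6,z)
print("sole bottom",g(273,446,.008),g(370,410,.008))
print("rest",[g(*p,.008) for p in ((213,404),(392,361),(443,443),(258,488))],np.mean([g(*p,.008) for p in ((213,404),(392,361),(443,443),(258,488))],0))
print("housing top front edge z=.076",g(248,337,.076),g(362,315,.076))
E
```

```text
sole bottom [ 0.4277 -0.0172  0.008 ] [ 0.4876 -0.0035  0.008 ]
rest [array([0.4056, 0.0318, 0.008 ]), array([0.5139, 0.038 , 0.008 ]), array([ 0.5163, -0.046 ,  0.008 ]), array([ 0.4109, -0.0498,  0.008 ])] [ 0.4617 -0.0065  0.008 ]
housing top front edge z=.076 [ 0.4204 -0.0079  0.076 ] [ 0.4836 -0.0081  0.076 ]
```

```bash
python3 - <<'E'
from h import *
s=load("w12"); crop(s["color"][:,:,::-1],(440,0,560,110),6,"w12c")
E
```

```text
(no output)
```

View pics/w12c.png

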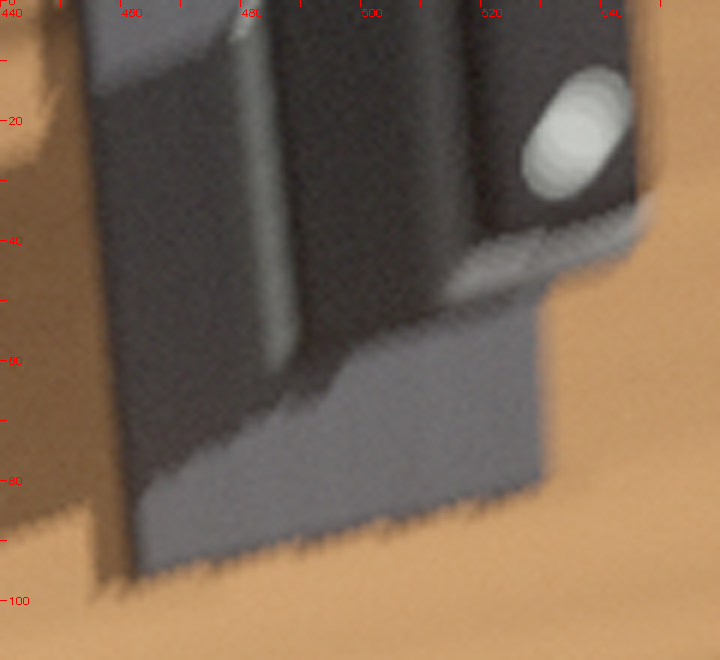

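```bash
python3 - <<'E'
from h import *
np.set_printoptions(precision=4,suppress=True)
s=load("w12");g=lambda X,Y,z:atz(s,X/6+439.6,Y/6-.4,z)
print("rest corners (+x side)",g(135,580,.008),g(545,485,.008))
print("sole corner",g(275,368,.008),"top edge sole",g(240,30,.018), g(290,340,.018))
print("housing +x -y corner top",g(447,298,.076))
E
```

```text
rest corners (+x side) [ 0.5157 -0.0361  0.008 ] [0.5131 0.0435 0.008 ]
sole corner [ 0.4818 -0.0068  0.008 ] top edge sole [ 0.4245 -0.0145  0.018 ] [ 0.478  -0.0085  0.018 ]
housing +x -y corner top [ 0.4807 -0.0113  0.076 ]
```

Emit:
move_arm(
  increments=[
    [[-1, -14, -10], 0.006],
    [[-1, -14, -10], 0.006],
    [[-1, -14, -10], 0.006],
    [[-1, -14, -10], 0.006],
    [[0, 0, -20], 0],
    [[0, 0, -15], 0],
    [[0, 0, 0], 0],
    [[0, 0, 0], 0],
  ],
)

```text
clock: 17.15
tool_pos: [0.4553, -0.0043, 0.1273]
orientation: [-179.4, 0.4, -177.5]
force: [-0.2, 0.5, 0.3]
opening: 0.0568
```

```bash
python3 st.py; python3 -c "
from h import *
s=snap('wrist','w15')"
```

```text
[ 0.4553 -0.0043  0.1273] [-179.3633    0.4068 -177.468 ] [-0.1837  0.5238  0.3416] [ 0.0347 -0.1857 -0.081 ] 0.05682460697415951 17.15
```

View pics/w15.png

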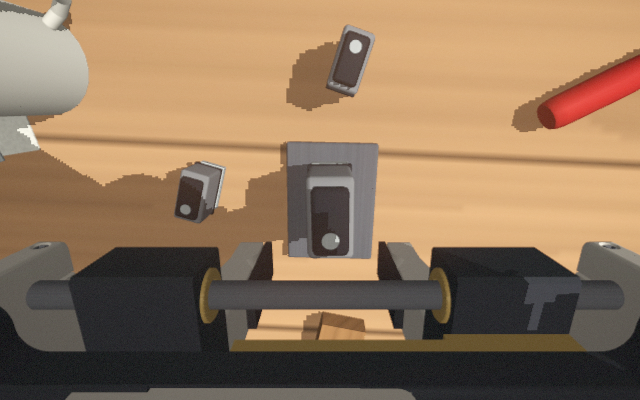

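Emit:
move_arm(
  increments=[
    [[-0.8, 1.1, -18], 0],
    [[-0.8, 1.1, -18], 0],
    [[-0.8, 1.1, -18], 0],
    [[-0.8, 1.1, -18], 0],
    [[0, 0, -14], 0],
    [[0, 0, 0], 0],
    [[0, 0, 0], 0],
    [[0, 0, 0], 0],
  ],
)

```text
clock: 18.0
tool_pos: [0.4589, 0.0034, 0.0474]
orientation: [-179.6, 1.3, -177.3]
force: [0.2, 0.1, -0.1]
opening: 0.0574
```

```bash
python3 st.py; python3 -c "
from h import *
s=snap('wrist','w16');snap('side','s16',(230,150,350,250),6)"
```

```text
[0.4589 0.0034 0.0474] [-179.6291    1.28   -177.2989] [ 0.1671  0.0553 -0.104 ] [ 0.0478 -0.089  -0.0176] 0.05736041926256704 18.0
```

View pics/w16.png

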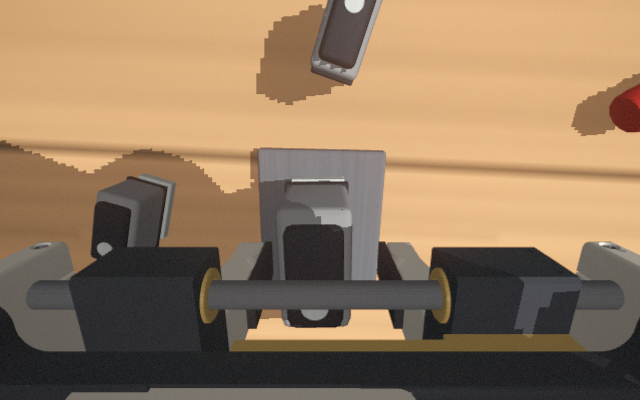

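View pics/s16.png

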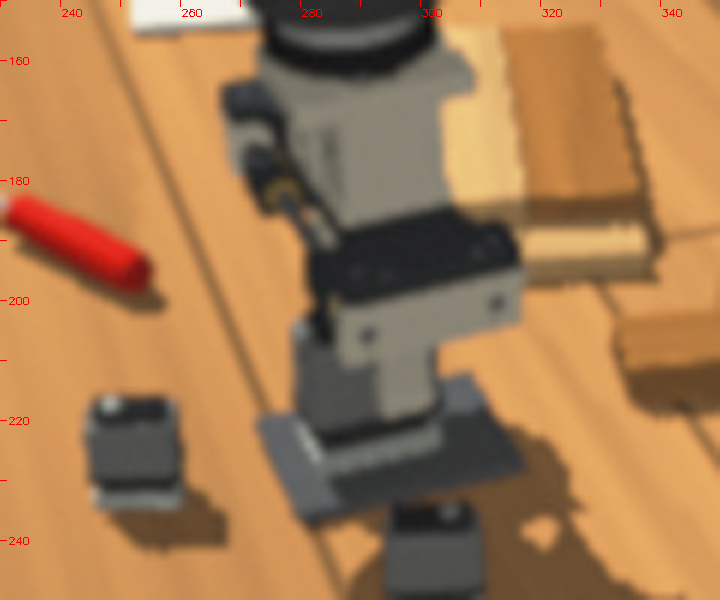

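Emit:
move_arm(
  increments=[
    [[-2, -0.6, -2.5], 0],
    [[-2, -0.6, -2.5], 0],
    [[-2, -0.6, -2.5], 0],
    [[-2, -0.6, -2.5], 0],
    [[0, 0, 0], 0],
    [[0, 0, 0], 0],
    [[0, 0, 0], 0],
    [[0, 0, 0], 0],
  ],
)

```text
clock: 18.9
tool_pos: [0.4508, 0.001, 0.0377]
orientation: [-179.7, 1.4, -177.3]
force: [0.2, -0.5, 0.6]
opening: 0.0568
```

```bash
python3 st.py
```

```text
[0.4508 0.001  0.0377] [-179.6849    1.4171 -177.305 ] [ 0.2189 -0.4759  0.5705] [ 0.0779 -0.0905 -0.0564] 0.05677861452346043 18.9
```

Emit:
move_arm(
  increments=[
    [[0, 0, 0], 0],
    [[0, 0, 0], 0],
    [[0, 0, 0], 0],
    [[0, 0, 0], 0],
    [[0, 0, 0], 0],
    [[0, 0, 0], 0],
    [[0, 0, 0], 0],
    [[0, 0, 0], 0],
  ],
  jaw=-1,
)

```text
clock: 19.7
tool_pos: [0.4509, 0.0009, 0.0378]
orientation: [-179.7, 1.4, -177.3]
force: [-0.4, -0.2, 0.3]
opening: 0.0338
```

```bash
python3 st.py
```

```text
[0.4509 0.0009 0.0378] [-179.6784    1.4199 -177.3058] [-0.4468 -0.1735  0.2722] [-0.0903 -0.1166  0.0336] 0.03383472445010226 19.7
```

```bash
python3 - <<'E'
from h import *
np.set_printoptions(precision=4,suppress=True)
s=load("sideA")
print("glue",atz(s,370,178,0),"offcut",atz(s,340,207,.02),atz(s,372,200,.04),"jar",atz(s,397,190,.075))
A=load("sceneA")
print("glue sc",atz(A,354,258,0),"jar",atz(A,291,255,0),"offcut",atz(A,309,230,.03))
E
```

```text
glue [0.7782 0.1687 0.    ] offcut [0.6044 0.0133 0.02  ] [ 0.694  -0.0116  0.04  ] jar [ 0.7579 -0.036   0.075 ]
glue sc [0.7728 0.1656 0.    ] jar [ 0.7722 -0.0326  0.    ] offcut [0.6776 0.0153 0.03  ]
```

Emit:
move_arm(
  increments=[
    [[0, 0, 15], 0],
    [[0, 0, 25], 0],
    [[0, 0, 30], 0],
    [[0, 0, 30], 0],
    [[0, 0, 25], 0],
    [[0, 0, 0], 0],
    [[0, 0, 0], 0],
    [[0, 0, 0], 0],
  ],
)

```text
clock: 20.5
tool_pos: [0.4464, -0.0001, 0.164]
orientation: [-179.6, 1.0, -177.4]
force: [0.7, -0.4, -2.8]
opening: 0.0343
```

```bash
python3 st.py; python3 -c "
from h import *
s=snap('wrist','w17')"
```

```text
[ 0.4464 -0.0001  0.164 ] [-179.6354    0.9694 -177.4082] [ 0.6568 -0.4173 -2.8418] [ 0.0396 -0.0723 -0.0073] 0.03429685500712351 20.5
```

View pics/w17.png

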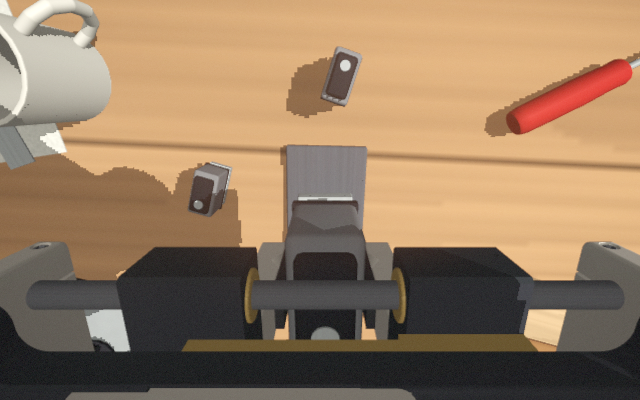

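Emit:
move_arm(
  increments=[
    [[21, 40, 6], 0.145],
    [[21, 40, 6], 0.145],
    [[21, 40, 6], 0.145],
    [[21, 40, 6], 0.145],
    [[21, 40, 6], 0.145],
    [[21, 40, 6], 0.145],
    [[21, 40, 6], 0.145],
    [[21, 40, 6], 0.145],
  ],
)

```text
clock: 21.35
tool_pos: [0.6108, 0.3249, 0.2]
orientation: [-179.8, -0.3, -109.1]
force: [0.3, 0.2, -1.3]
opening: 0.0339
```

Emit:
move_arm(
  increments=[
    [[0, 0, 0], 0.1],
    [[0, 0, 0], 0.05],
    [[0, 0, 0], 0],
    [[0, 0, 0], 0],
    [[0, 0, 0], 0],
    [[0, 0, 0], 0],
    [[0, 0, 0], 0],
    [[0, 0, 0], 0],
  ],
)

```text
clock: 22.15
tool_pos: [0.6106, 0.3288, 0.1883]
orientation: [179.7, -1.0, -100.0]
force: [-0.0, 0.3, -2.0]
opening: 0.0337
```

```bash
python3 st.py; python3 -c "
from h import *
s=snap('wrist','w18')"
```

```text
[0.6106 0.3288 0.1883] [ 179.6769   -0.9516 -100.0029] [-0.0121  0.3408 -2.0493] [ 0.1522 -0.0545  0.0196] 0.03372874060473204 22.15
```

View pics/w18.png

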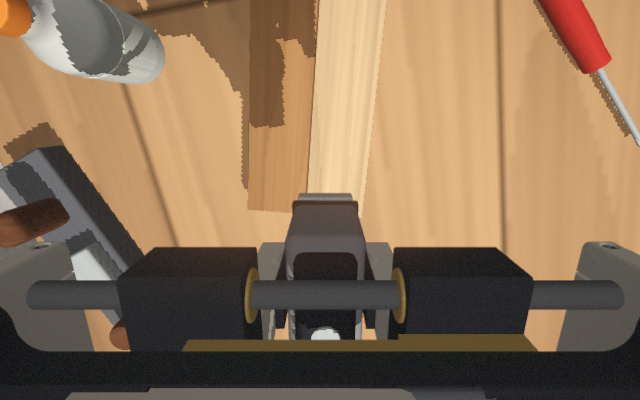

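```bash
python3 - <<'E'
from h import *
s=load("w18"); crop(s["color"][:,:,::-1],(230,0,400,225),3,"w18c")
E
```

```text
(no output)
```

View pics/w18c.png

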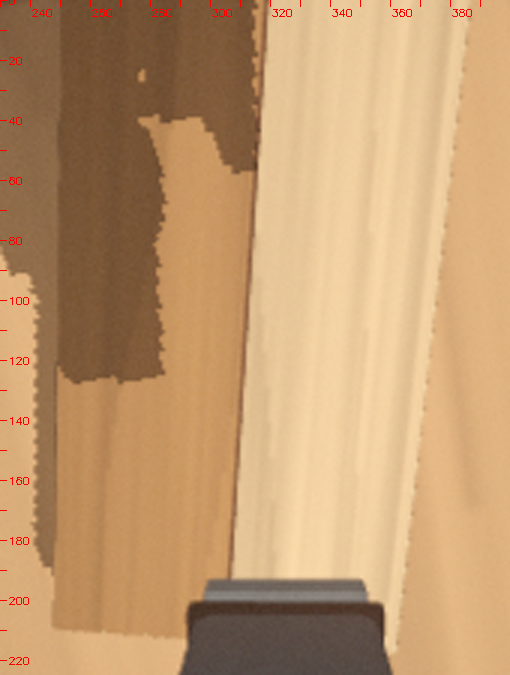

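Emit:
move_arm(
  increments=[
    [[-5, -25, 5], -0.02],
    [[-5, -25, 5], -0.02],
    [[-5, -25, 5], -0.02],
    [[-5, -25, 5], -0.02],
    [[0, 0, 0], 0],
    [[0, 0, 0], 0],
    [[0, 0, 0], 0],
    [[0, 0, 0], 0],
  ],
)

```text
clock: 23.0
tool_pos: [0.5892, 0.2202, 0.2121]
orientation: [179.8, -0.8, -105.1]
force: [0.3, -0.4, -1.7]
opening: 0.0341
```

```bash
python3 st.py; python3 -c "
from h import *
s=snap('wrist','w19')"
```

```text
[0.5892 0.2202 0.2121] [ 179.8382   -0.7551 -105.06  ] [ 0.304  -0.3751 -1.7281] [ 0.2162 -0.0688  0.0155] 0.03408788758075208 23.0
```

View pics/w19.png

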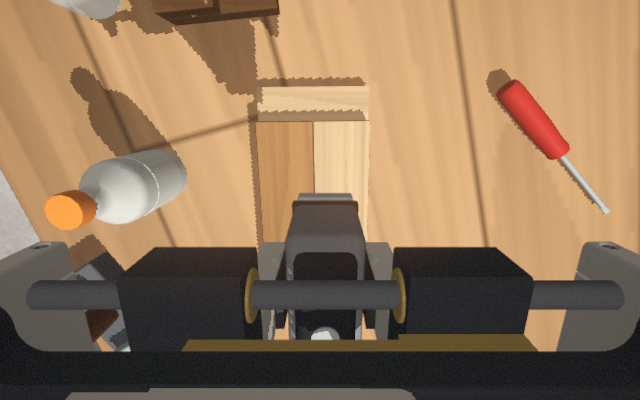

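```bash
python3 - <<'E'
from h import *
s=load("w19"); crop(s["color"][:,:,::-1],(245,70,385,200),5,"w19c")
E
```

```text
(no output)
```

View pics/w19c.png

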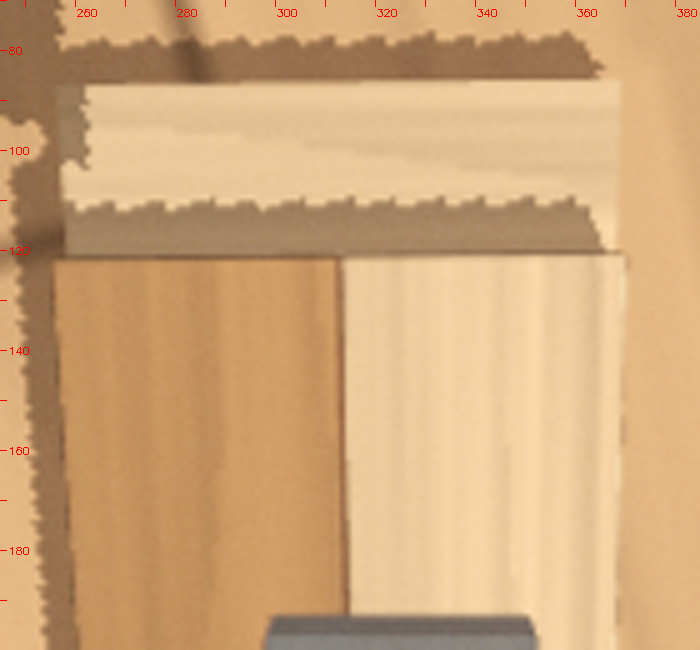

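```bash
python3 - <<'E'
from h import *
np.set_printoptions(precision=4,suppress=True)
a=load("w18");b=load("w19")
for z in (.027,.030,.033):
    SL,SR,SS=[atz(b,*p,z) for p in ((255.4,121.2),(369.8,120.2),(312.8,121))]
    ss2=atz(b,314.4,191.6,z)
    EL,ER=[atz(a,*p,z) for p in ((247,209.7),(360.7,218))]
    s1,s2=atz(a,317.3,-.3,z),atz(a,307,191.3,z)
    yw=lambda p,q:np.degrees(np.arctan2(q[1]-p[1],q[0]-p[0]))
    print(z,"width step",np.linalg.norm(SL-SR),"end",np.linalg.norm(EL-ER),"len",np.linalg.norm((SL+SR)/2-(EL+ER)/2))
    print(" seam step",SS,"mid",(SL+SR)/2,"end mid",(EL+ER)/2,"yaw edge perp",yw(SL,SR)-90,yw(EL,ER)-90,"seam w19",yw(SS,ss2),"seam w18",yw(s1,s2),"ends",yw((SL+SR)/2,(EL+ER)/2), yw(SS,s2),s1,s2,ss2)
E
```

```text
0.027 width step 0.11970479681283525 end 0.1202639563373039 len 0.20623850112326356
 seam step [0.5837 0.1542 0.027 ] mid [0.5838 0.1539 0.027 ] end mid [0.6362 0.3533 0.027 ] yaw edge perp 75.41989832837928 75.51547887977728 seam w19 75.68287940987967 seam w18 76.12996279650524 ends 75.28991505531158 75.66697945053728 [0.5866 0.1601 0.027 ] [0.6285 0.3298 0.027 ] [0.6025 0.2279 0.027 ]
0.03 width step 0.11866294331052012 end 0.11914024602278982 len 0.20534586321148715
 seam step [0.5835 0.1542 0.03  ] mid [0.5837 0.1538 0.03  ] end mid [0.6358 0.3524 0.03  ] yaw edge perp 75.4198983283793 75.5154788797773 seam w19 75.68287940987955 seam w18 76.12996279650523 ends 75.29131845350507 75.66637382986035 [0.5867 0.1609 0.03  ] [0.6282 0.3291 0.03  ] [0.6022 0.2272 0.03  ]
0.033 width step 0.11762108980820489 end 0.11801653570827586 len 0.20445322542398423
 seam step [0.5834 0.1541 0.033 ] mid [0.5835 0.1538 0.033 ] end mid [0.6355 0.3515 0.033 ] yaw edge perp 75.41989832837928 75.51547887977728 seam w19 75.68287940987958 seam w18 76.12996279650523 ends 75.29273410610378 75.66576377174968 [0.5868 0.1618 0.033 ] [0.628  0.3284 0.033 ] [0.6019 0.2265 0.033 ]
```

```bash
cat > tilt.py <<'E'
from h import *
from scipy.spatial.transform import Rotation as Ro
np.set_printoptions(precision=4,suppress=True)
o=ctrl.get_obs()
Rg=Ro.from_euler("xyz",[-179.678,1.42,-177.306],degrees=True);Rn=Ro.from_euler("xyz",o["orientation"],degrees=True)
Rs=(Rn*Rg.inv()*Ro.from_euler("z",2.694,degrees=True)).as_matrix()
# tilt of sensor: slope along its x (length) & y
print("pos",o["tool_pos"],"yaw",o["orientation"][2],"x-axis slope deg",np.degrees(np.arcsin(Rs[2,0])),"y-axis slope",np.degrees(np.arcsin(Rs[2,1])),"F",o["force"],"M",o["moment"],o["clock"],o["opening"])
# seam coords of TCP
d=np.array([np.cos(np.radians(75.5)),np.sin(np.radians(75.5))]);n=np.array([-d[1],d[0]])
p=o["tool_pos"][:2]-np.array([.5836,.154]);print("along from step (want 40..165 mm)",p@d*1e3,"lateral",p@n*1e3)
E
python3 tilt.py
```

```text
pos [0.5892 0.2204 0.2121] yaw -105.0497177025403 x-axis slope deg -2.1770131915038453 y-axis slope 0.4852908179483699 F [ 0.128  -0.6952 -2.1099] M [ 0.1511 -0.0866  0.0544] 23.05 0.03377525871159614
along from step (want 40..165 mm) 65.6399753741631 lateral 11.228391123550153
```

Emit:
move_arm(
  increments=[
    [[0.9, -5.6, -20], 0.002],
    [[0.9, -5.6, -20], 0.002],
    [[0.9, -5.6, -20], 0.002],
    [[0.9, -5.6, -20], 0.002],
    [[0.9, -5.6, -20], 0.002],
    [[0, 0, -15], 0],
    [[0, 0, 0], 0],
    [[0, 0, 0], 0],
  ],
)

```text
clock: 23.85
tool_pos: [0.5945, 0.1956, 0.0916]
orientation: [179.8, -0.8, -104.1]
force: [0.2, -0.7, -1.6]
opening: 0.0338
```

```bash
python3 tilt.py
```

```text
pos [0.5945 0.1956 0.0916] yaw -104.10968560217869 x-axis slope deg -2.2286500029701912 y-axis slope 0.489701595861043 F [ 0.1869 -0.6856 -1.6472] M [ 0.1809 -0.1532  0.0136] 23.85 0.03383344687932633
along from step (want 40..165 mm) 42.986830373846274 lateral -0.09362325369471762
```

Emit:
move_arm(
  increments=[
    [[0, 0, 45], 0],
    [[0, 0, 0], 0],
    [[0, 0, 0], 0],
    [[0, 0, -10], 0],
    [[0, 0, -10], 0],
    [[0, 0, -10], 0],
    [[0, 0, -10], 0],
    [[0, 0, 0], 0],
  ],
)

```text
clock: 24.65
tool_pos: [0.5949, 0.1973, 0.096]
orientation: [179.9, -0.8, -104.0]
force: [-1.0, 0.5, -2.2]
opening: 0.0339
```

```bash
python3 tilt.py
```

```text
pos [0.5949 0.1973 0.096 ] yaw -103.9784417187434 x-axis slope deg -2.191755374299759 y-axis slope 0.41589687560453026 F [-0.9773  0.4548 -2.21  ] M [ 0.089   0.0149 -0.016 ] 24.65 0.03390999971443156
along from step (want 40..165 mm) 44.716573061253584 lateral -0.1352255671125394
```

Emit:
move_arm(
  increments=[
    [[-20, -42, 5], 0],
    [[-20, -42, 5], 0],
    [[0, 0, 0], 0],
    [[0, 0, 0], 0],
    [[0, 0, 0], 0],
    [[0, 0, 0], 0],
    [[0, 0, 0], 0],
    [[0, 0, 0], 0],
  ],
)

```text
clock: 25.45
tool_pos: [0.5541, 0.1123, 0.1029]
orientation: [179.8, -1.0, -103.8]
force: [-0.6, 0.3, -1.8]
opening: 0.0337
```

```bash
python3 tilt.py
```

```text
pos [0.5541 0.1123 0.1029] yaw -103.81405134361536 x-axis slope deg -2.4073207379068844 y-axis slope 0.56038490527638 F [-0.5795  0.3301 -1.8471] M [ 0.1341 -0.0765 -0.0241] 25.45 0.033681737886163444
along from step (want 40..165 mm) -47.74613000845801 lateral 18.101086689596464
```

```bash
python3 - <<'E'
from h import *
from scipy.spatial.transform import Rotation as Ro
np.set_printoptions(precision=4,suppress=True)
s=load("w19")
T=Ro.from_euler("xyz",[179.838,-.755,-105.06],degrees=True).as_matrix();p=np.array([.5892,.2202,.2121])
o,d=ray(s,325,193.3);o=T.T@(o-p);d=T.T@d
print("sole bottom front edge at tool z=.0298:",o+d*(.0298-o[2])/d[2])
for v in (201,206): 
    o,d=ray(s,325,v);o=T.T@(o-p);d=T.T@d
    print(v,o+d*(.0198-o[2])/d[2],o+d*(.0118-o[2])/d[2])
crop(s["color"][:,:,::-1],(270,180,380,360),3,"w19d")
E
```

```text
sole bottom front edge at tool z=.0298: [0.0263 0.0004 0.0298]
201 [0.0243 0.0004 0.0198] [0.0267 0.0004 0.0118]
206 [0.0213 0.0004 0.0198] [0.0238 0.0004 0.0118]
```

View pics/w19d.png

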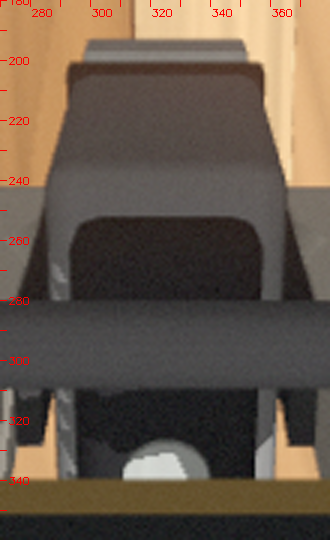

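Emit:
move_arm(
  increments=[
    [[6.5, 12.8, 0], -0.002],
    [[6.5, 12.8, 0], -0.002],
    [[6.5, 12.8, 0], -0.002],
    [[6.5, 12.8, 0], -0.002],
    [[6.5, 12.8, -10], -0.002],
    [[6, 12, -12], -0.002],
    [[0, 0, -8], 0],
    [[0, 0, 0], 0],
  ],
)

```text
clock: 26.25
tool_pos: [0.5962, 0.1975, 0.0683]
orientation: [179.7, -1.0, -104.4]
force: [-2.1, -0.3, -2.8]
opening: 0.0341
```

```bash
python3 tilt.py
```

```text
pos [0.5962 0.1975 0.0683] yaw -104.42324470121261 x-axis slope deg -2.4608109060086356 y-axis slope 0.6085774673232797 F [-2.068  -0.3418 -2.8367] M [ 0.1012  0.0292 -0.0121] 26.25 0.03406637169581355
along from step (want 40..165 mm) 45.31267524497186 lateral -1.3273208705987283
```

Emit:
move_arm(
  increments=[
    [[-0.9, -2.1, 0], 0],
    [[-0.9, -2.1, 0], 0],
    [[-0.9, -2.1, 0], 0],
    [[-0.8, -1.9, -1], 0],
    [[0, 0, -2], 0],
    [[0, 0, -2], 0],
    [[0, 0, -1], 0],
    [[0, 0, 0], 0],
  ],
)

```text
clock: 27.05
tool_pos: [0.5921, 0.187, 0.0627]
orientation: [179.7, -1.0, -104.5]
force: [0.4, -0.0, -1.5]
opening: 0.0339
```

```bash
python3 tilt.py
```

```text
pos [0.5921 0.187  0.0627] yaw -104.51759802845933 x-axis slope deg -2.442493922936502 y-axis slope 0.5861234791584564 F [ 0.4481 -0.0474 -1.5383] M [ 0.195  -0.0838  0.0597] 27.05 0.03388074308704033
along from step (want 40..165 mm) 34.06562028964776 lateral 0.03298240925739814
```

Emit:
move_arm(
  increments=[
    [[0.5, 1.9, 0], 0],
    [[0, 0, -1], 0],
    [[0, 0, -1], 0],
    [[0, 0, 0], 0],
    [[0, 0, 0], 0],
    [[0, 0, 0], 0],
    [[0, 0, 0], 0],
    [[0, 0, 0], 0],
  ],
)

```text
clock: 27.85
tool_pos: [0.5928, 0.1893, 0.0611]
orientation: [179.8, -1.0, -104.5]
force: [-0.9, -0.1, -0.5]
opening: 0.0339
```

```bash
python3 tilt.py; python3 -c "
from h import *
snap('side','s20',(270,120,350,210),7)"
```

```text
pos [0.5928 0.1893 0.0611] yaw -104.48539878432533 x-axis slope deg -2.4444691738972337 y-axis slope 0.5630245409218204 F [-0.8862 -0.0902 -0.548 ] M [0.0423 0.0566 0.0087] 27.85 0.03388126326130573
along from step (want 40..165 mm) 36.45292964892253 lateral -0.12369268760469099
```

View pics/s20.png

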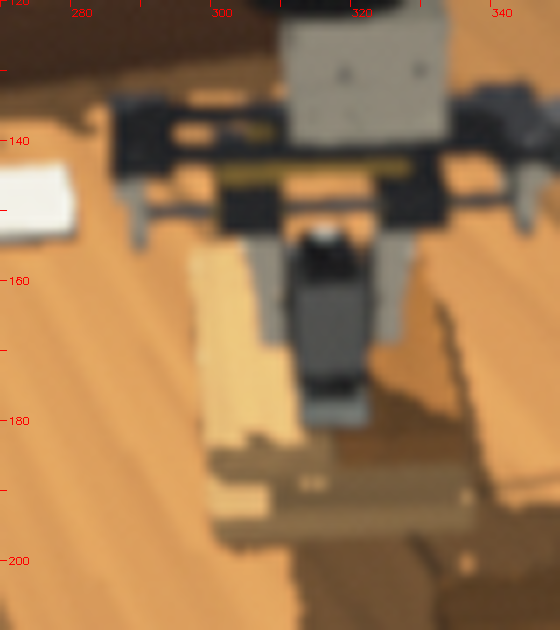

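Emit:
move_arm(
  increments=[
    [[0, 0, 0], 0],
    [[0, 0, 0], 0],
    [[0, 0, 0], 0],
    [[0, 0, 0], 0],
    [[0, 0, 0], 0],
    [[0, 0, 0], 0],
    [[0, 0, 0], 0],
    [[0, 0, 0], 0],
  ],
  jaw=0.0,
)

```text
clock: 28.7
tool_pos: [0.5939, 0.1899, 0.0618]
orientation: [179.9, -0.9, -104.5]
force: [-0.7, 0.5, -0.6]
opening: 0.0438
```

```bash
python3 tilt.py; python3 -c "
from h import *
snap('side','s21',(270,120,350,210),7);snap('wrist','w21',(240,170,400,350),4)"
```

```text
pos [0.5939 0.1899 0.0618] yaw -104.46450135442247 x-axis slope deg -2.353434852793764 y-axis slope 0.45927072153403053 F [-0.7319  0.544  -0.6365] M [ 0.1679 -0.1011  0.0235] 28.7 0.04383401785995227
along from step (want 40..165 mm) 37.31031347907943 lateral -0.9938575743306296
```

View pics/s21.png

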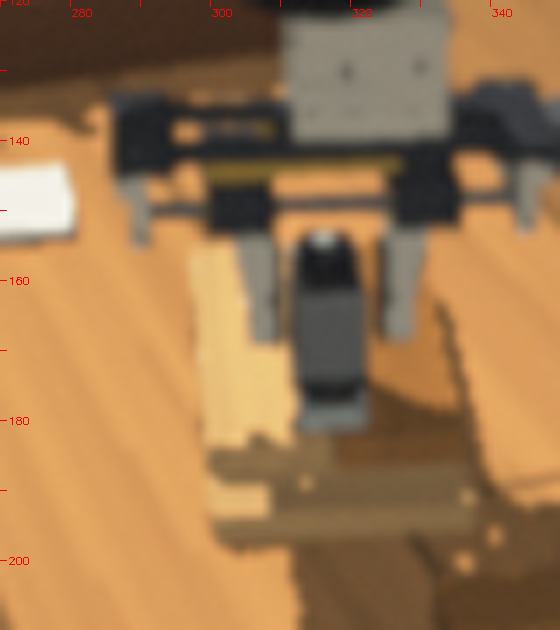

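View pics/w21.png

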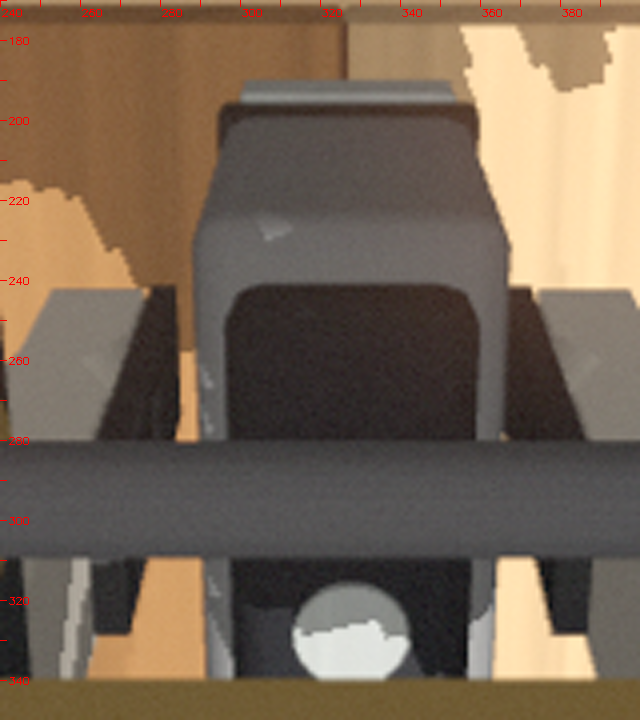

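```bash
python3 - <<'E'
from h import *
np.set_printoptions(precision=4,suppress=True)
s=load("w21")
d=np.array([np.cos(np.radians(75.5)),np.sin(np.radians(75.5))]);n=np.array([-d[1],d[0]])
for nm,u,v in (("soleL",241/4+239.6,80/4+169.6),("soleR",452/4+239.6,80/4+169.6),("seam",346/4+239.6,30/4+169.6),("step?",324,22/4+169.6)):
    p=atz(s,u,v,.030)[:2]-np.array([.5836,.154]);print(nm,p@d*1e3,p@n*1e3)
E
```

```text
soleL 8.793908623318165 -16.068551639080443
soleR 8.788305916948447 16.48549232845506
seam 0.9550484527969059 0.11502013974107377
step? -0.28251331878353 -1.1667207767196643
```

Emit:
move_arm(
  increments=[
    [[-0.6, 0.2, -2], 0],
    [[-0.6, 0.2, -2], 0],
    [[0, 0, 0], 0],
    [[0, 0, 0], 0],
    [[0, 0, 0], 0],
    [[0, 0, 0], 0],
    [[0, 0, 0], 0],
    [[0, 0, 0], 0],
  ],
)

```text
clock: 29.6
tool_pos: [0.5925, 0.1903, 0.0573]
orientation: [179.9, -0.9, -104.5]
force: [-0.4, -1.4, -0.6]
opening: 0.0439
```

Emit:
move_arm(
  increments=[
    [[0, 0, 0], 0],
    [[0, 0, 0], 0],
    [[0, 0, 0], 0],
    [[0, 0, 0], 0],
    [[0, 0, 0], 0],
    [[0, 0, 0], 0],
    [[0, 0, 0], 0],
    [[0, 0, 0], 0],
  ],
  jaw=-1,
)

```text
clock: 30.4
tool_pos: [0.5926, 0.1903, 0.0574]
orientation: [179.9, -0.9, -104.5]
force: [0.5, 0.3, -0.5]
opening: 0.0336
```

```bash
python3 tilt.py; python3 -c "
from h import *
snap('wrist','w22',(240,170,400,350),4)"
```

```text
pos [0.5926 0.1903 0.0574] yaw -104.46316513207194 x-axis slope deg -2.3576627877746894 y-axis slope 0.4571696480981653 F [ 0.457   0.2592 -0.4589] M [ 0.1073 -0.1043 -0.0476] 30.4 0.033612588137890476
along from step (want 40..165 mm) 37.38920024302095 lateral 0.3469398992251456
```

View pics/w22.png

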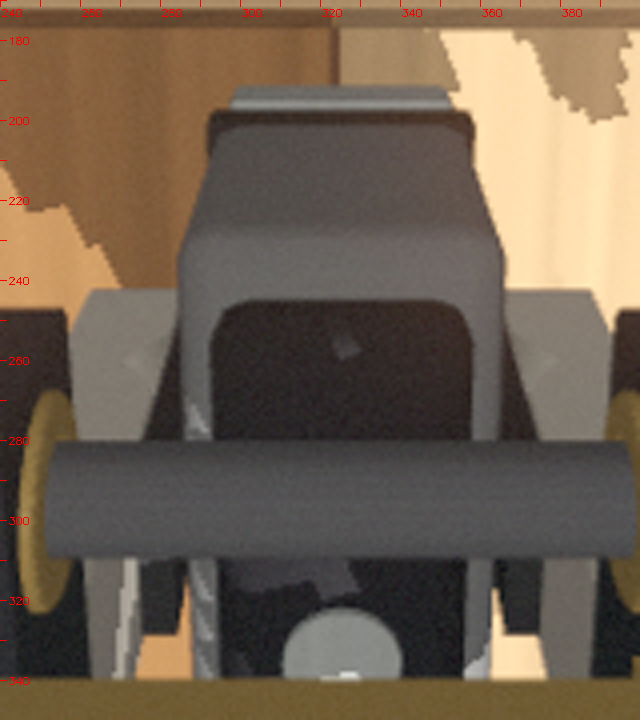

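Emit:
move_arm(
  increments=[
    [[0, 0, -1], 0],
    [[0, 0, -1], 0],
    [[0, 0, -1], 0],
    [[0, 0, 0], 0],
    [[0, 0, 0], 0],
    [[0, 0, 0], 0],
    [[0, 0, 0], 0],
    [[0, 0, 0], 0],
  ],
)

```text
clock: 31.25
tool_pos: [0.5926, 0.1903, 0.0554]
orientation: [179.9, -0.9, -104.4]
force: [-1.1, 0.2, 3.6]
opening: 0.0343
```

```bash
sed -i 's/\[-179.678,1.42,-177.306\]/[179.9,-.905,-104.46]/; s/2.694/75.54/' tilt.py; python3 tilt.py; python3 -c "
from h import *
snap('side','s22',(290,140,340,200),10)"
```

```text
pos [0.5926 0.1903 0.0554] yaw -104.44470232332985 x-axis slope deg -0.02340381529933042 y-axis slope 0.010272974491087593 F [-1.1093  0.1651  3.6475] M [0.1002 0.4997 0.0138] 31.25 0.03432759353337587
along from step (want 40..165 mm) 37.420006876435046 lateral 0.35985861700661964
```

View pics/s22.png

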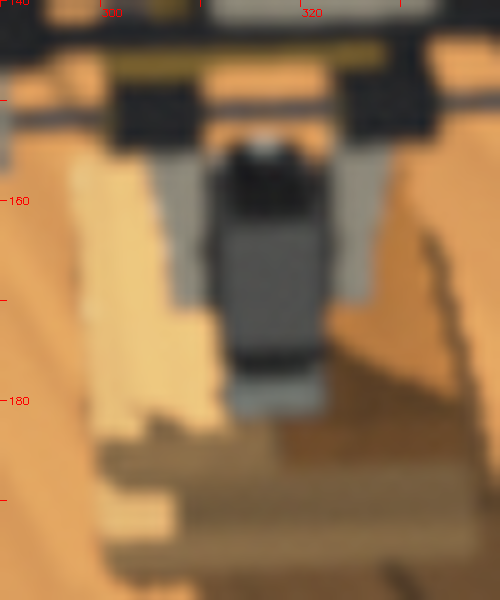

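Emit:
move_arm(
  increments=[
    [[0, 0, -0.4], 0],
    [[0.5, 1.9, 0], 0],
    [[0.8, 2.9, 0], 0],
    [[0.8, 2.9, 0], 0],
    [[0.8, 2.9, 0], 0],
    [[0.8, 2.9, 0], 0],
    [[0.5, 1.9, 0], 0],
    [[0, 0, 0], 0],
  ],
)

```text
clock: 32.1
tool_pos: [0.5967, 0.205, 0.0547]
orientation: [179.8, -1.1, -104.5]
force: [-0.3, -3.5, 4.3]
opening: 0.0339
```

```bash
python3 tilt.py
```

```text
pos [0.5967 0.205  0.0547] yaw -104.46530104519206 x-axis slope deg -0.22342347629412526 y-axis slope 0.07088260909251042 F [-0.3357 -3.5372  4.2741] M [-1.0651  0.2444  0.0177] 32.1 0.03394082062917894
along from step (want 40..165 mm) 52.630877416801724 lateral 0.07052863325906489
```

Emit:
move_arm(
  increments=[
    [[1, 3.9, 0], 0],
    [[1, 3.9, 0], 0],
    [[1, 3.9, 0], 0],
    [[1, 3.9, 0], 0],
    [[1, 3.9, 0], 0],
    [[1, 3.9, 0], 0],
    [[1, 3.9, 0], 0],
    [[1, 3.9, 0], 0],
  ],
)

```text
clock: 32.9
tool_pos: [0.6053, 0.2386, 0.0547]
orientation: [179.8, -1.1, -104.5]
force: [-1.8, -3.7, 4.3]
opening: 0.034
```

```bash
python3 tilt.py
```

```text
pos [0.6053 0.2386 0.0547] yaw -104.47001452270223 x-axis slope deg -0.22705307704383615 y-axis slope 0.07366594390649135 F [-1.7784 -3.6966  4.3099] M [-1.0877  0.2214  0.0041] 32.9 0.03401766061511649
along from step (want 40..165 mm) 87.32034732508782 lateral 0.20982839357547164
```

Emit:
move_arm(
  increments=[
    [[1, 3.9, 0], 0],
    [[1, 3.9, 0], 0],
    [[1, 3.9, 0], 0],
    [[1, 3.9, 0], 0],
    [[1, 3.9, 0], 0],
    [[1, 3.9, 0], 0],
    [[1, 3.9, 0], 0],
    [[1, 3.9, 0], 0],
  ],
)

```text
clock: 33.7
tool_pos: [0.6139, 0.2726, 0.0547]
orientation: [179.8, -1.1, -104.5]
force: [-1.4, -2.8, 4.2]
opening: 0.0341
```

```bash
python3 tilt.py
```

```text
pos [0.6139 0.2726 0.0547] yaw -104.46966104369484 x-axis slope deg -0.23342012314211752 y-axis slope 0.08007487681104457 F [-1.3845 -2.8179  4.197 ] M [-1.0765  0.2878 -0.0024] 33.7 0.03405509650843635
along from step (want 40..165 mm) 122.45189422484958 lateral 0.3469463546303094
```

Emit:
move_arm(
  increments=[
    [[1.3, 4.8, 0], 0],
    [[1.3, 4.8, 0], 0],
    [[1.3, 4.8, 0], 0],
    [[1.3, 4.8, 0], 0],
    [[1.2, 4.5, 0], 0],
    [[1, 3.9, 0], 0],
    [[0.8, 2.9, 0], 0],
    [[0.5, 1.9, 0], 0],
  ],
)

```text
clock: 34.5
tool_pos: [0.6235, 0.3084, 0.0546]
orientation: [179.8, -1.1, -104.4]
force: [-0.7, -2.3, 4.7]
opening: 0.0338
```

```bash
python3 tilt.py
```

```text
pos [0.6235 0.3084 0.0546] yaw -104.44934492673549 x-axis slope deg -0.23477972358055935 y-axis slope 0.07664092781022493 F [-0.7056 -2.3186  4.7115] M [-1.114   0.228  -0.0089] 34.5 0.03378816214223694
along from step (want 40..165 mm) 159.4618877270119 lateral 0.06070660301232193
```

Emit:
move_arm(
  increments=[
    [[0.6, 2, 0], 0],
    [[0.6, 2, 0], 0],
    [[0.3, 1.2, 0], 0],
    [[0, 0, 0], 0],
    [[0, 0, 0], 0],
    [[0, 0, 0], 0],
    [[0, 0, 0], 0],
    [[0, 0, 0], 0],
  ],
)

```text
clock: 35.3
tool_pos: [0.6251, 0.3141, 0.0547]
orientation: [179.8, -1.1, -104.5]
force: [-0.7, -2.3, 4.1]
opening: 0.0341
```

```bash
python3 tilt.py;  python3 -c "
from h import *
snap('side','s23',(280,110,350,200),8);snap('wrist','w23',(240,170,400,350),4)"
```

```text
pos [0.6251 0.3141 0.0547] yaw -104.46642774241441 x-axis slope deg -0.21102227864352216 y-axis slope 0.08006122657846701 F [-0.6542 -2.3489  4.1199] M [-0.9153  0.3137 -0.0346] 35.3 0.034128206180026904
along from step (want 40..165 mm) 165.35692544689587 lateral -0.051852307871824765
```

View pics/s23.png

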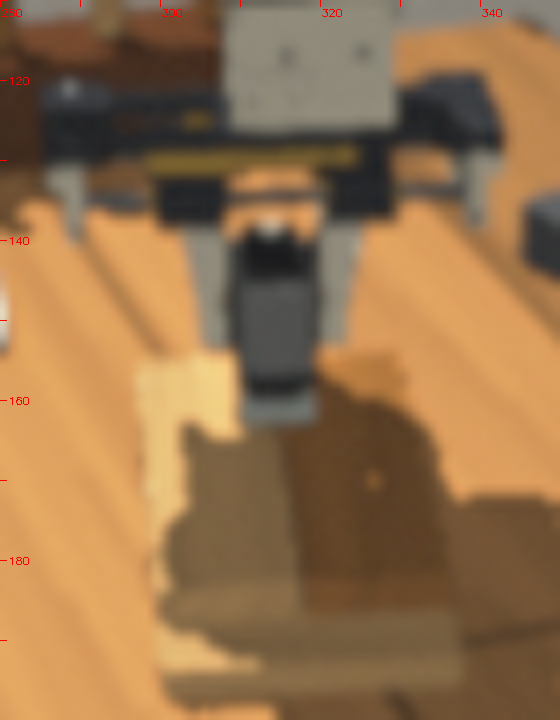

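View pics/w23.png

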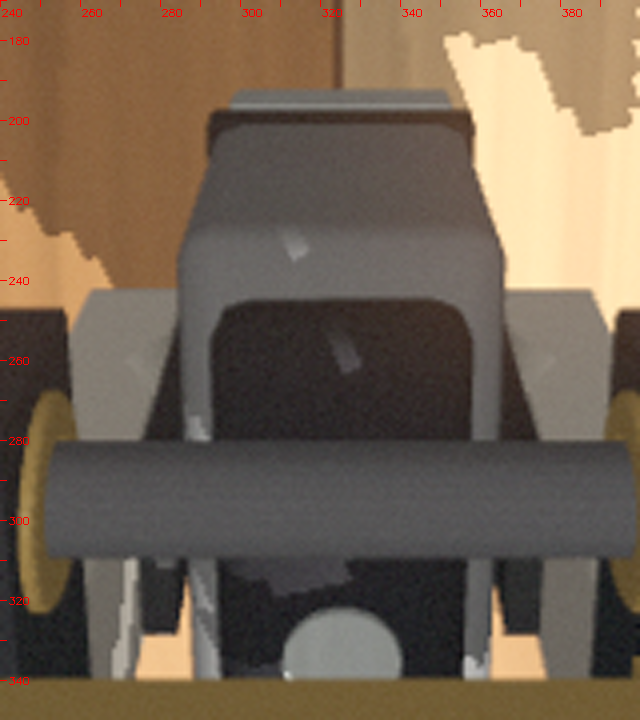

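```bash
python3 - <<'E'
from h import *
np.set_printoptions(precision=4,suppress=True)
d=np.array([np.cos(np.radians(75.5)),np.sin(np.radians(75.5))]);n=np.array([-d[1],d[0]])
for w,pts in (("w22",((230,87),(445,87),(335,40))),("w23",((229,91),(447,91),(338,40)))):
    s=load(w)
    for u,v in pts:
        p=atz(s,u/4+239.6,v/4+169.6,.030)[:2]-np.array([.5836,.154]);print(w,p@d*1e3,p@n*1e3)
E
```

```text
w22 8.92566371612086 -16.066505412415093
w22 8.91969197899611 16.39303830904658
w22 1.6990035959757606 -0.21235840982787088
w23 136.78935454564345 -16.387160253824685
w23 136.79024037531838 16.09658780230177
w23 129.05827972686853 -0.14913461395395763
```

Emit:
move_arm(
  increments=[
    [[0, 0, 8], 0],
    [[0, 0, 20], 0],
    [[0, 0, 25], 0],
    [[0, 0, 25], 0],
    [[0, 0, 25], 0],
    [[0, 0, 10], 0],
    [[0, 0, 0], 0],
    [[0, 0, 0], 0],
  ],
)

```text
clock: 36.2
tool_pos: [0.6223, 0.317, 0.167]
orientation: [179.5, -1.0, -104.5]
force: [0.7, -0.1, -2.4]
opening: 0.0337
```

Emit:
move_arm(
  increments=[
    [[-18, -36, 0], -0.14],
    [[-18, -36, 0], -0.14],
    [[-18, -36, 0], -0.14],
    [[-18, -36, 0], -0.14],
    [[-18, -36, 0], -0.14],
    [[-18, -36, 0], -0.14],
    [[-16, -30, 0], -0.12],
    [[-12, -20, 0], -0.1],
  ],
)

```text
clock: 37.0
tool_pos: [0.4746, 0.0429, 0.1518]
orientation: [179.3, -2.1, -167.5]
force: [0.5, -0.2, -1.7]
opening: 0.0338
```

```bash
python3 tilt.py
```

```text
pos [0.4746 0.0429 0.1518] yaw -167.45246840091744 x-axis slope deg -1.1606447946541083 y-axis slope 0.6451852237997981 F [ 0.4942 -0.2198 -1.7166] M [ 0.0075 -0.342  -0.0197] 37.0 0.03376466496345298
along from step (want 40..165 mm) -134.8613549859677 lateral 77.66674523346654
```

Emit:
move_arm(
  increments=[
    [[0, 0, 0], -0.04],
    [[-3, -9, -8], -0.04],
    [[-3, -9, -12], -0.04],
    [[-3, -9, -12], -0.04],
    [[-3, -7, -12], -0.03],
    [[0, 0, -10], 0],
    [[0, 0, 0], 0],
    [[0, 0, 0], 0],
  ],
)

```text
clock: 37.8
tool_pos: [0.4548, 0.0027, 0.0873]
orientation: [179.4, -2.7, -179.2]
force: [0.7, 0.5, -1.4]
opening: 0.0338
```

```bash
python3 tilt.py;  python3 -c "
from h import *
s=snap('wrist','w24')"
```

```text
pos [0.4548 0.0027 0.0873] yaw -179.2324079119445 x-axis slope deg -1.8252620904545322 y-axis slope 0.5219375972524618 F [ 0.6856  0.5355 -1.447 ] M [ 0.0423 -0.3675  0.0358] 37.8 0.033813732611941365
along from step (want 40..165 mm) -178.75800230991143 lateral 86.80000084473369
```

View pics/w24.png

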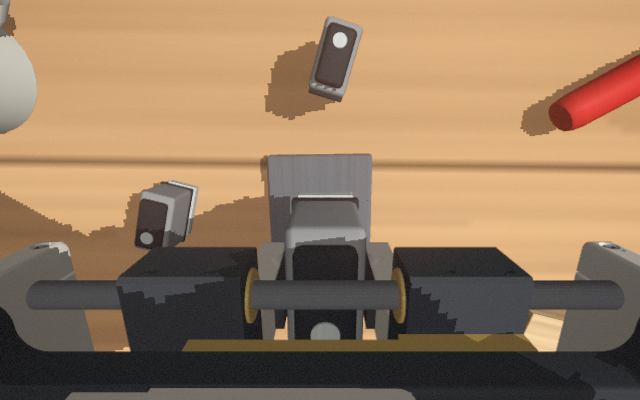

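Emit:
move_arm(
  increments=[
    [[0.2, 0, -10], 0.003],
    [[0.2, 0, -10], 0.003],
    [[0.2, 0, -10], 0],
    [[0, 0, -8], 0],
    [[0, 0, -4], 0],
    [[0, 0, 0], 0],
    [[0, 0, 0], 0],
    [[0, 0, 0], 0],
  ],
)

```text
clock: 38.65
tool_pos: [0.4566, 0.0039, 0.0422]
orientation: [179.4, -2.6, -178.7]
force: [0.1, 0.3, -1.7]
opening: 0.034
```

```bash
python3 tilt.py;  python3 -c "
from h import *
s=snap('wrist','w25',(240,140,400,350),3);snap('side','s25',(260,180,330,250),8)"
```

```text
pos [0.4566 0.0039 0.0422] yaw -178.71029859684424 x-axis slope deg -1.73222839628301 y-axis slope 0.548872094293565 F [ 0.1023  0.3027 -1.6759] M [ 0.0605 -0.4116 -0.0401] 38.65 0.03397773744820974
along from step (want 40..165 mm) -177.14501266610287 lateral 85.37719913110365
```

View pics/w25.png

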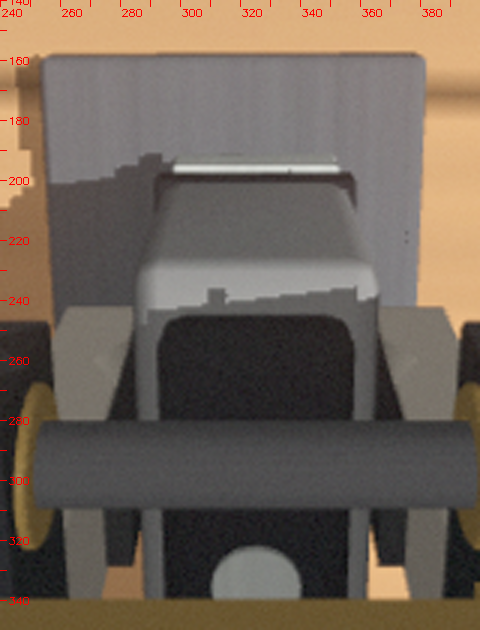

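View pics/s25.png

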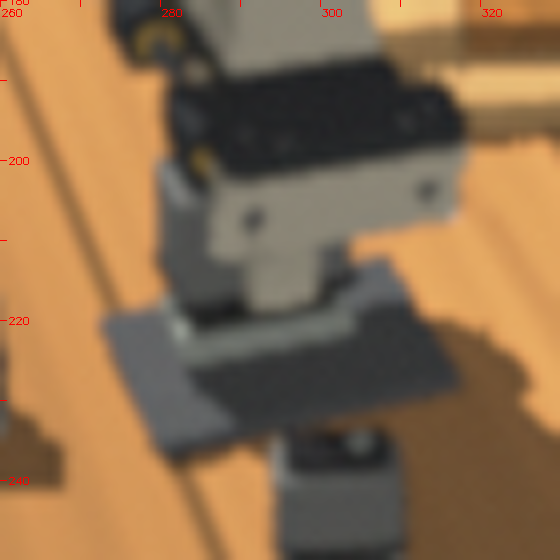

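```bash
python3 - <<'E'
from h import *
np.set_printoptions(precision=4,suppress=True)
s=load("w25");g=lambda u,v,z:atz(s,u/3+239.7,v/3+139.7,z)
print("plate -x corners",g(41,57,.008),g(424,57,.008))
for z in (.0145,.0158): print("sole -x edge",g(173,156,z),g(338,156,z))
E
```

```text
plate -x corners [ 0.4079 -0.0386  0.008 ] [0.4063 0.0395 0.008 ]
sole -x edge [ 0.4266 -0.0113  0.0145] [0.4259 0.0221 0.0145]
sole -x edge [ 0.4263 -0.0112  0.0158] [0.4257 0.022  0.0158]
```

Emit:
move_arm(
  increments=[
    [[1.8, -1.3, 0], 0],
    [[1.8, -1.3, 0], 0],
    [[1.7, -1.3, 0], 0],
    [[0, 0, 0], 0],
    [[0, 0, -2], 0],
    [[0, 0, -1.5], 0],
    [[0, 0, -1], 0],
    [[0, 0, 0], 0],
  ],
)

```text
clock: 39.55
tool_pos: [0.463, -0.0003, 0.0382]
orientation: [179.3, -2.5, -178.7]
force: [-1.1, 0.3, -2.9]
opening: 0.0345
```

```bash
python3 tilt.py;  python3 -c "
from h import *
s=snap('wrist','w26',(240,140,400,350),3)"
```

```text
pos [ 0.463  -0.0003  0.0382] yaw -178.72318339241664 x-axis slope deg -1.6172154783799955 y-axis slope 0.5930454349267964 F [-1.0681  0.3409 -2.9476] M [-0.0316 -0.3222  0.0444] 39.55 0.03448971802593711
along from step (want 40..165 mm) -179.57396530040117 lateral 78.1273203945055
```

View pics/w26.png

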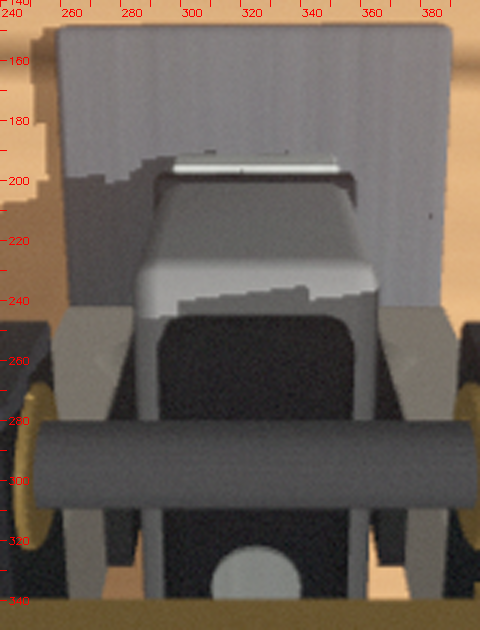

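```bash
python3 - <<'E'
from h import *
np.set_printoptions(precision=4,suppress=True)
s=load("w26");g=lambda u,v,z:atz(s,u/3+239.7,v/3+139.7,z)
print("plate -x corners",g(58,27,.008),g(452,27,.008))
for z in (.0105,.012): print("sole -x edge",g(173,156,z),g(338,156,z))
E
```

```text
plate -x corners [ 0.4079 -0.0383  0.008 ] [0.4063 0.0398 0.008 ]
sole -x edge [ 0.433  -0.0154  0.0105] [0.4324 0.018  0.0105]
sole -x edge [ 0.4327 -0.0153  0.012 ] [0.4321 0.0178 0.012 ]
```

Emit:
move_arm(
  increments=[
    [[0, 0, -1], 0],
    [[0, 0, -0.8], 0],
    [[0, 0, 0], 0],
    [[0, 0, 0], 0],
    [[0, 0, 0], 0],
    [[0, 0, 0], 0],
    [[0, 0, 0], 0],
    [[0, 0, 0], 0],
  ],
)

```text
clock: 40.4
tool_pos: [0.4631, -0.0001, 0.0364]
orientation: [179.3, -2.5, -178.7]
force: [0.3, -0.1, -2.0]
opening: 0.0337
```

```bash
python3 tilt.py
```

```text
pos [ 0.4631 -0.0001  0.0364] yaw -178.70312539241584 x-axis slope deg -1.5954945316936713 y-axis slope 0.5997640913017669 F [ 0.3272 -0.0523 -2.0065] M [ 0.0269 -0.293   0.0183] 40.4 0.03367542407355123
along from step (want 40..165 mm) -179.36518108242825 lateral 78.03612421501634
```

Emit:
move_arm(
  increments=[
    [[0, 0, -0.7], 0],
    [[0, 0, -0.7], 0],
    [[0, 0, 0], 0],
    [[0, 0, 0], 0],
    [[0, 0, 0], 0],
    [[0, 0, 0], 0],
    [[0, 0, 0], 0],
    [[0, 0, 0], 0],
  ],
)

```text
clock: 41.2
tool_pos: [0.4632, -0.0001, 0.0358]
orientation: [179.3, -2.5, -178.7]
force: [-0.8, 1.5, 1.8]
opening: 0.0341
```

```bash
python3 tilt.py
```

```text
pos [ 0.4632 -0.0001  0.0358] yaw -178.6843251401607 x-axis slope deg -1.576262828269143 y-axis slope 0.5990740281942877 F [-0.835   1.5264  1.7544] M [ 0.1133  0.2479 -0.0017] 41.2 0.034119461830710664
along from step (want 40..165 mm) -179.36793110164342 lateral 78.01106866200895
```

Contact. Release.

Emit:
move_arm(
  increments=[
    [[0, 0, 0], 0],
    [[0, 0, 0], 0],
    [[0, 0, 0], 0],
    [[0, 0, 0], 0],
    [[0, 0, 0], 0],
    [[0, 0, 0], 0],
    [[0, 0, 0], 0],
    [[0, 0, 0], 0],
  ],
  jaw=0.3,
)

```text
clock: 42.0
tool_pos: [0.4641, 0.0001, 0.0356]
orientation: [179.3, -2.4, -178.7]
force: [-0.8, 0.4, -0.1]
opening: 0.0571
```

```bash
python3 tilt.py;  python3 -c "
from h import *
s=snap('wrist','w27',(240,140,400,350),3)"
```

```text
pos [0.4641 0.0001 0.0356] yaw -178.67528865075138 x-axis slope deg -1.4960631625921172 y-axis slope 0.6122289008593547 F [-0.8211  0.4494 -0.0853] M [ 0.0002 -0.3183 -0.0174] 42.0 0.05705404313754528
along from step (want 40..165 mm) -178.93759027606905 lateral 77.15868892226591
```

View pics/w27.png

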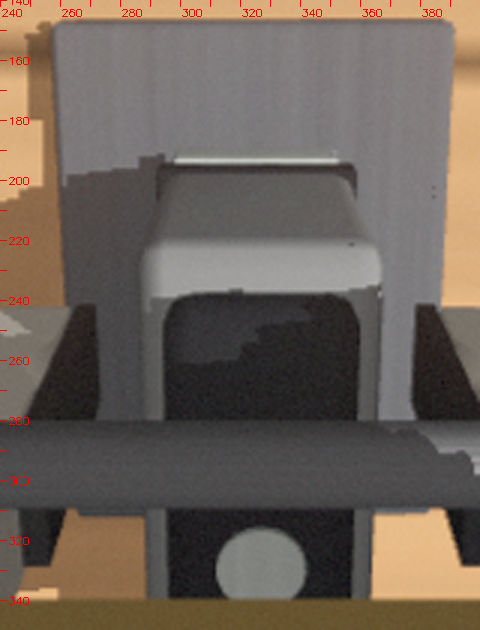

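Emit:
move_arm(
  increments=[
    [[0, 0, 10], 0],
    [[0, 0, 20], 0],
    [[0, 0, 30], 0],
    [[0, 0, 35], 0],
    [[0, 0, 40], 0],
    [[0, 0, 30], 0],
    [[0, 0, 0], 0],
    [[0, 0, 0], 0],
  ],
)

```text
clock: 42.85
tool_pos: [0.4619, -0.0013, 0.2121]
orientation: [179.3, -2.3, -178.7]
force: [0.2, 0.1, -0.8]
opening: 0.0571
```

```bash
python3 - <<'E'
from h import *
s=snap('wrist','w28');snap('side','s28');snap('scene','c28')
crop(s['color'][:,:,::-1],(270,120,390,260),4,'w28c')
b=load('s28');crop(b['color'][:,:,::-1],(230,150,460,300),3,'s28c')
E
python3 st.py
```

```text
[ 0.4615 -0.0015  0.2106] [ 179.3912   -2.48   -178.6745] [-0.0441  0.4299 -0.4908] [ 0.0069 -0.3049 -0.0044] 0.05709187551740155 43.0
```

View pics/w28c.png

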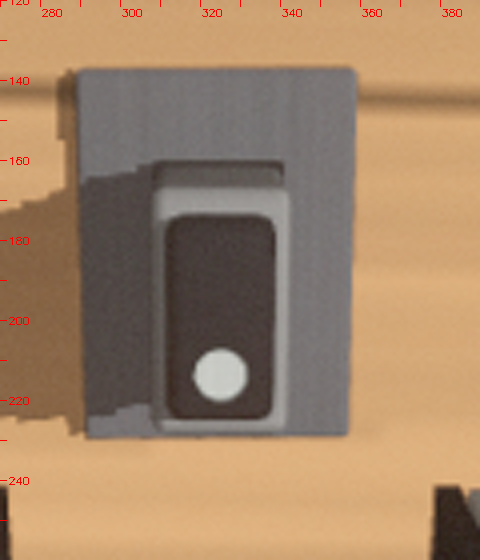

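View pics/s28c.png

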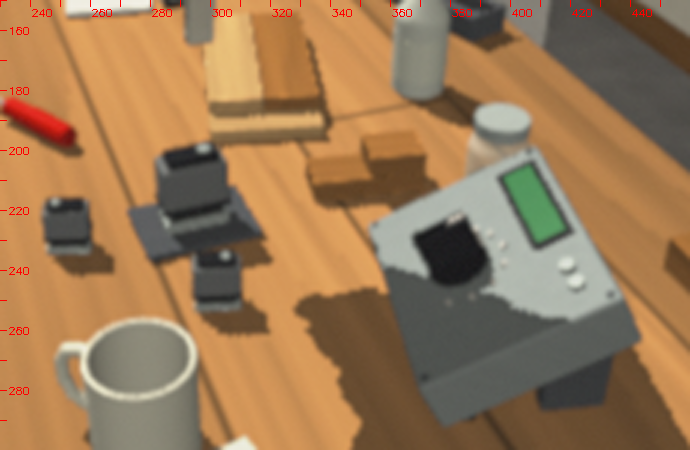

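View pics/c28.png

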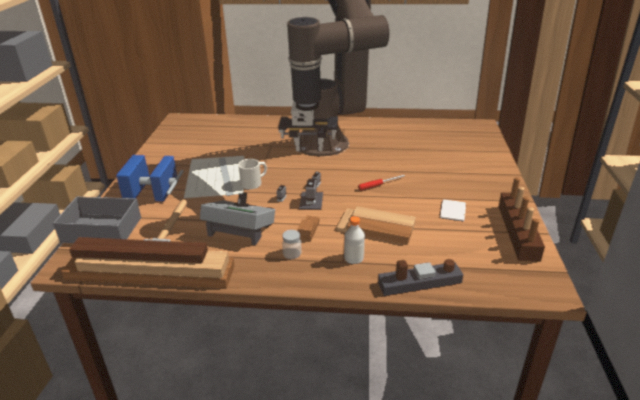

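```bash
python3 - <<'E'
from h import *
np.set_printoptions(precision=4,suppress=True)
s=load("w28");g=lambda p,z:atz(s,p[0]/4+269.6,p[1]/4+119.6,z)
r=np.array([g(p,.008) for p in ((77,67),(357,69),(347,435),(86,437))]);c=np.array([g(p,.084) for p in ((166,213),(276,213),(273,420),(167,417))])
h=np.array([g(p,.076) for p in ((155,186),(290,186),(287,430),(160,430))])
f=lambda q:np.degrees(np.arctan2(*(q[2]+q[3]-q[0]-q[1])[[1,0]]))
for q in (r,c,h):print(q.mean(0),f(q))
print("sole/housing -x bottom",g((153,161),.026),g((283,161),.026))
E
```

```text
[0.4615 0.002  0.008 ] 1.1698840394005317
[0.4607 0.0021 0.084 ] 1.0304516460057573
[0.4609 0.0028 0.076 ] 1.5534599555004835
sole/housing -x bottom [ 0.4313 -0.0162  0.026 ] [0.4306 0.0191 0.026 ]
```

```bash
python3 -c "
from plant import ctrl
print(ctrl.close_job())"
```

```text
the job is handed in; nothing more can be done
None
```

I finished all the steps and handed the job in at about 43 s of the 72 s allowed. No verdict was reported.

- **Dial:** it started at click 1. I turned it anticlockwise until the turning moment rose to about 0.9 N m against the stop. Then I turned it clockwise, squared the bar at the fourth pip and let go. The wrist camera showed the pointer on the fourth pip, and the side camera still agreed at the end.
- **Seam stroke:** wrist-camera measurements put the sensor's middle at 38.9 mm from the notch step at the start and 166.8 mm at the end, against targets of 40 and 165. It stayed within about 0.4 mm of the seam line and within 0.3° of its tilt and heading. The sole was pressed about 2.7 mm for nearly all of the stroke (2.0 mm at first touch), with about 6.5 N contact force, so slightly under half pressed by height and slightly over by force.
- **Return:** the sensor stands upright on its plate. The final wrist view puts it within about 1 mm of the plate's middle and 0.5° of its direction. The last scene and side pictures showed nothing else moved, and the gripper was clear at 0.21 m height.

- **Tool tilt:** the tool drifted by 1–2.5° during the moves, and the interface cannot correct that. Before the stroke I stood the sensor on the seam start, let it settle flat and regripped it. It also settled flat by itself when I released it on the plate.
- **Sensor's start position:** the text says the sensor starts on the middle of its plate. I measured it 6–9 mm off along the plate's length, and the views differed by about 3 mm. I put it back at the measured middle.

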